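Dress the jewellery stall's front row

TASK

Dress the front row of the stall: lay the bangle flat and centred on top of the square plinth with the ring post standing upright inside it on the plinth, and press the wooden price ticket upright and fully home between the jaws of the spring clip. Set the ring box on the table midway between the plinth and the clip, right way up and with its long sides along the line from one to the other. Leave the card reader, the jar and the dish where they are, and let go of everything.

Things in the scene. Friction and masses are not known exactly. Their poses are not given: they have to be found in the camera images.
- plinth: Fixed square display plinth of pale frosted acrylic, 90 x 90 mm, 50 mm high, the largest block in the work area. Origin: centre of its underside, on the table; z up. Flat top 50 mm above the table. Its y axis lies along the line joining plinth and clip (the clip is on its +y or -y side, 260 mm away centre to centre).
- clip: Fixed ticket clip: aluminium base 60 (x) x 80 (y) x 12 mm with two grey upright spring jaws, 30 mm long along y, in its middle. Origin: centre of underside, on the table; z up. Jaws spring apart along x from a 8 mm gap; flared mouth 21 mm wide, top 42 mm above the table. Push the ticket straight down, thickness along x, with 5 to 15 N; home when its foot is on the base, 12 mm above the table.
- bangle_center (a point): Loose bangle, a plain bright steel ring lying flat: outer diameter 68 mm, inner 50 mm, 24 mm high, 60 g. The point is its centre, 12 mm above its underside; z is its axis. It can be gripped across its outside or by its 9 mm wall.
- post_center (a point): Loose ring post of pale turned wood standing upright, 90 mm high, 60 g: foot 34 mm in diameter and 8 mm high, tapering to a round stem of 18 mm diameter from 14 mm above the underside up to 84 mm. The point is on its axis, 45 mm above its underside; z is its axis, up.
- ringbox_center (a point): Loose closed ring box, cream with a dark seam and small brass clasps on the long sides: 60 mm (its x) x 44 mm (its y) x 36 mm high, 90 g. The point is its centre, 18 mm above its underside; z up.
- ticket_center (a point): Loose price ticket, a blank brown wooden slab with pale paper faces standing on edge: 12 mm thick (its x), 50 mm wide (its y), 80 mm high, 45 g. The point is its centre, 40 mm above its foot; z up. Either face may look either way.
- reader_center (a point): Bystander: grey card reader with blank white keys, 130 x 70 x 30 mm, lying flat at the left of the work. The point is its centre. Not to be moved.
- jar_center (a point): Bystander: amber jar with a black cap, 56 mm in diameter, 70 mm high, at the right of the work. The point is its centre, 35 mm up. Not to be moved.
- dish_center (a point): Bystander: white ceramic dish, 100 mm in diameter, 30 mm high, at the far right of the work. The point is on its axis, 15 mm up. Not to be moved.
There are look-alikes about, which are no part of the job. Leave any blue or yellow look-alike of the part that bears ticket_center alone.

How it is judged:
By the outcome, as a careful person would: the job done as asked, in the order asked, and still so for the second after the job is handed in, with the robot touching nothing.
It also fails if it takes over 128 s, if anything falls off the work surface, if the arm or the gripper's body presses on something with over 40 N, if the wrist force passes 120 N, or if a joint passes its speed limit or range.

ROBOT

A 7-joint arm with a two-finger parallel gripper is mounted at the origin on the work surface. World frame = base frame: x ahead of the robot, y to its left, z up, the work surface at z = 0. Lengths are in m, angles in rad, forces in N, time in s.
With the tool pointing down it reaches from about 0.425 to 0.925 m from the base axis. Payload 6.8 kg.
Tool frame: the origin (TCP) lies at the very end of the fingers, on their centre line; the grasp point (between the pads) lies behind it (pinch_z is the z of the grasp point in the tool frame, in m); z points along the fingers, x is the direction in which the jaws open and shut, and the axes are right-handed (so a half turn about z gives the same grasp; the last joint's range is limited). The gripper opens to 85 mm and grips with 20 to 120 N. Pads are 22 mm wide; open, the fingers measure 114 mm over their backs; the gripper's body (76 mm by 85 mm) begins 54 mm behind the grasp point. The pads swing forward as they close: fully open they stand 13 mm farther back than shut.
Start: joints at [1.113, 0.477, 0.022, 1.555, -0.011, 1.109, -0.083], TCP at [0.231, -0.634, 0.231] pointing down, gripper open.
Joint ranges: [-2.96, 2.96], [-0.34, 2.1], [-1.41, 1.46], [0.24, 2.44], [-1.37, 4.51], [0.17, 1.92], [-2.96, 2.96]. Speed limits (rad/s): [2.39, 2.39, 3.14, 3.14, 3.14, 3.14, 3.14].

INTERFACE

Orientations are given as a rotation vector (axis times angle).
In Python, from workcell import get_obs, camera, camera_params, finish_job, recognise, regions_of, landmark_of, pinch_z gives the robot as it stands. The module is installed in compiled form; this text tells all that it offers.
- The arm moves only by the shell command python3 -m handwheel 'ROWS' [OPENING] [FORCE]. ROWS is a JSON object of lists of equal length, an entry for each row: "delta_pos": the shift along the tool's x, y, z in units of 30 mm (1.0 is 30 mm), a list of three; "twist": the turn, a rotation vector about the tool's x, y, z in units of 10 degrees (1.0 is 10 degrees), a list of three. In form: {"delta_pos": [[tx, ty, tz], ...], "twist": [[rx, ry, rz], ...]}. A call has exactly 8 rows; each row shifts and turns the commanded pose from where the row before left it, along the tool's axes as they then stand; what a row does not reach is not made up. A row lasts 1/8 s, in which the tool goes at most 62.5 mm and 10.7 degrees, less where a joint would pass 70% of its speed; a pose out of reach is approached as far as the arm can. A call is refused whole if a number of a shift passes 1 or a number of a turn 1, either way. A call with a gripper value outside its range is refused whole. OPENING is the closure in counts, from 0 (fully open) to 255 (shut), set as the call begins (- or left out, the last holds). The fingers move at their own pace and stop on an object; FORCE is the grip in N (left out, the last holds). Time passes only in rows, so rows that do not move let the fingers close, or fill a call up. It gives the time, the measured TCP pose, the force and the opening at its end, in the units of the state.
- get_obs(): the state, without advancing time (a new reading comes with each control period).
- camera(name): name is "scene" or "top" or "wrist"; returns (picture, depth): 384x512x3 uint8, red, green, blue; 384x512 float32, m along the optical axis (not along the pixel's ray), 0 where there is no reading.
- camera_params(name): a dict with "camera_matrix" (3x3 intrinsics, pixels), "xyz" and "rotation" of the camera in the world. Camera axes: x right, y down, z forward; pixel columns grow to the right and rows downward; lengths in m; the calibration is good to about 2 mm. A picture is of the moment at which its call begins: read the wrist's pose just before it. camera_params takes no time and is no camera call; for the wrist camera it gives the pose at the moment of the call.
- finish_job(): hands the job in, once; it reports no verdict.
Trained networks look in the newest picture that a camera, given by its name, has taken for a name from the list of things; names that differ only in an ending like _2 or _b are one class to them, and where a whole thing is asked for, a point or a joint stands for the part that bears it (a point fixed in the world has none). Each returns a list of dicts, best first, with "score" (0 to 1); they miss things now and then, are a little off and sometimes report something else, mostly with a low value. They report only what shows in the picture. A call takes as long as a camera call. They do not tell look-alikes from the thing itself.
- recognise(camera, thing): "bbox" ([centre column, centre row, width, height] in pixels, round what is visible of it).
- regions_of(camera, thing): "pixels" (384x512 bool, what is visible of it) and "bbox" ([centre column, centre row, width, height] in pixels, round what is visible of it).
- landmark_of(camera, thing): "at" ([row, column] in pixels: a listed point, or the origin of a listed thing).
The state is a dict: "time": time; "qpos": joint angles; "qvel": joint speeds; "effort": joint torques, N m; "tcp_pos": TCP position; "ee_rot": TCP orientation; "contact_force": force on the tool from outside, world axes, zero at the start; "ft_torque": the same for the moment, N m; "gripper_width": opening from 0.0 (shut) to 1.0 (fully open).
Only numpy, scipy, OpenCV 4.12 (cv2) and the standard library are available. Lean on these libraries where they do the work, as an engineer would, in place of code of your own. Each camera call takes 0.05 s, during which the arm holds its last target.

## Working session

There is one attempt and no reset: what is moved stays moved. The work goes in short steps, Python scripts to look and compute and a shell command to move; the robot and the scene stay as the last step left them, time stands still between calls to the robot, and variables do not carry over. Pictures are saved under pics/ and viewed, and the job is handed in when it is done.

```bash
mkdir -p pics; ls -la; python3 - <<'E'
from workcell import *
import cv2
print(get_obs()); print(pinch_z if not callable(pinch_z) else pinch_z())
for n in ("scene","top","wrist"):
    p=camera_params(n); print(n,p)
    im,d=camera(n)
    cv2.imwrite(f"pics/{n}0.png",cv2.resize(im[:,:,::-1],(768,576)))
E
```

```text
total 12
drwxr-xr-x  3 agent agent 4096 Dec  6 19:31 .
drwxr-xr-x 23 root  root  4096 Dec  6 19:31 ..
drwxr-xr-x  2 agent agent 4096 Dec  6 19:31 pics
{'time': 0.0, 'qpos': array([ 1.11289452,  0.47775154,  0.02237934,  1.55642615, -0.01153654,
        1.10928508, -0.08310614]), 'qvel': array([ 8.93641927e-05, -5.32219996e-04,  1.80201636e-03, -1.42107353e-04,
        5.05089268e-04, -1.16318614e-03, -7.02688506e-04]), 'effort': array([ 1.17112268e-03, -5.96446788e+01,  1.60819005e+00, -2.81194353e+01,
        1.23627449e-02,  9.36535449e-03, -1.71116454e-05]), 'tcp_pos': array([ 0.23110915, -0.63359479,  0.23036971]), 'ee_rot': array([-2.57333153e+00,  1.80052382e+00,  2.33805515e-03]), 'contact_force': array([ 0.18459577,  0.09004667, -0.70978362]), 'ft_torque': array([-0.01707787,  0.05255837, -0.05857942]), 'gripper_width': 1.0000570070846355}
-0.0187
scene {'camera_matrix': array([[467.40212851,   0.        , 254.9329129 ],
       [  0.        , 467.40212851, 192.59541926],
       [  0.        ,   0.        ,   1.        ]]), 'xyz': array([1.45454298, 0.63818144, 0.82258591]), 'rotation': array([-1.07898513, -2.21113776,  1.13402576])}
top {'camera_matrix': array([[406.27990426,   0.        , 250.33642122],
       [  0.        , 406.27990426, 194.73660221],
       [  0.        ,   0.        ,   1.        ]]), 'xyz': array([ 0.4519864 , -0.01066748,  1.21546423]), 'rotation': array([-2.15624696,  2.19219513, -0.13222542])}
wrist {'camera_matrix': array([[301.81463944,   0.        , 251.78509228],
       [  0.        , 301.81463944, 200.91717281],
       [  0.        ,   0.        ,   1.        ]]), 'xyz': array([ 0.30608168, -0.605675  ,  0.37320456]), 'rotation': array([ 2.35111147, -1.64342294, -0.26652323])}
```

View pics/scene0.png

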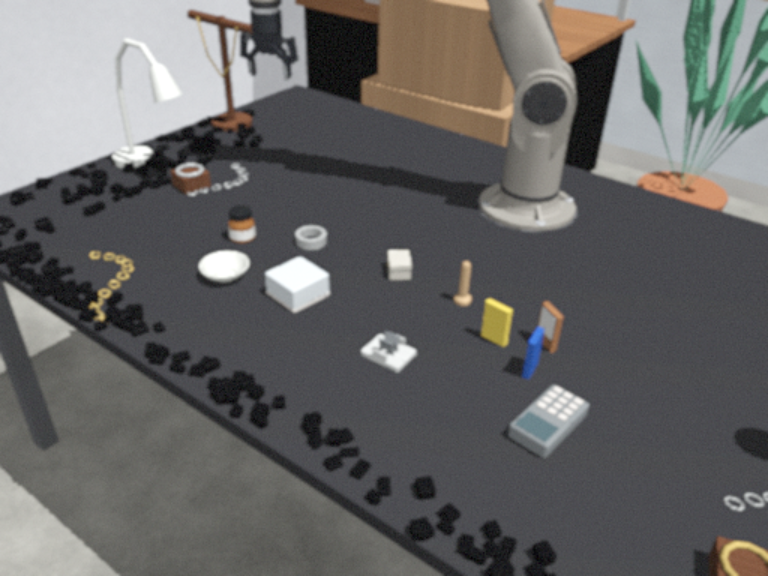

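View pics/top0.png

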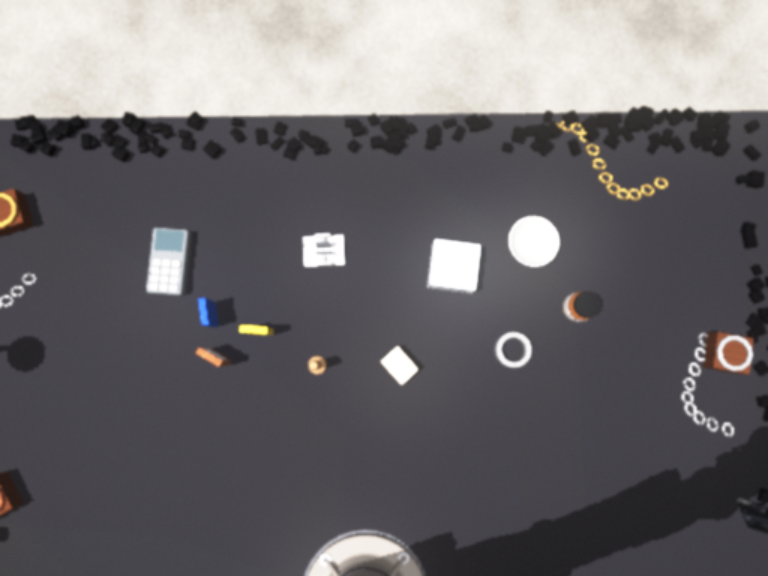

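View pics/wrist0.png

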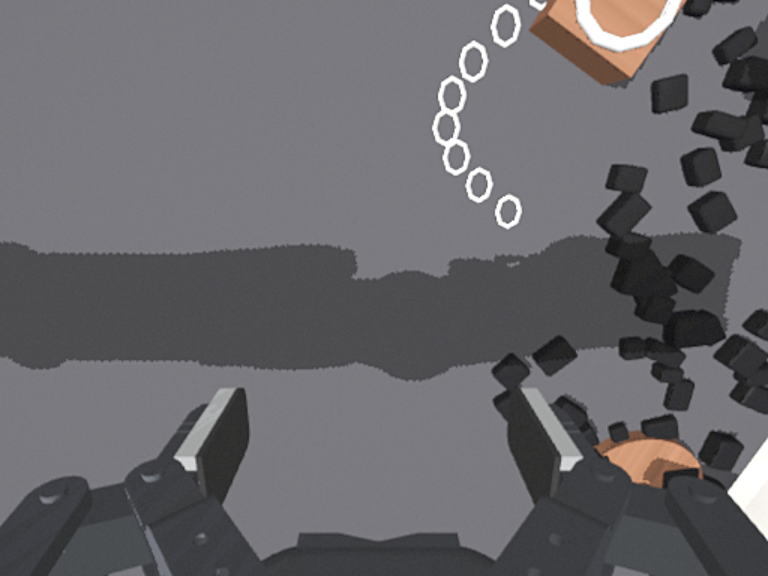

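```bash
cat > h.py <<'E'
import numpy as np, cv2
from scipy.spatial.transform import Rotation as R
from workcell import *
def P(n):
    p=camera_params(n); return p["camera_matrix"],np.array(p["xyz"]),R.from_rotvec(p["rotation"]).as_matrix()
def ray(n,u,v,par=None):
    K,t,M=par or P(n); return t, M@np.array([(u-K[0,2])/K[0,0],(v-K[1,2])/K[1,1],1.0])
def at_z(n,u,v,z,par=None):
    t,d=ray(n,u,v,par); return t+d*(z-t[2])/d[2]
def cloud(n,mask,d,par=None):
    K,t,M=par or P(n); v,u=np.nonzero(mask&(d>0)); z=d[v,u]
    c=np.stack([(u-K[0,2])/K[0,0]*z,(v-K[1,2])/K[1,1]*z,z],1); return c@M.T+t
def meet(a,b):
    (p,d),(q,e)=a,b; A=np.stack([d,-e],1); s=np.linalg.lstsq(A,q-p,rcond=None)[0]
    x=p+d*s[0]; y=q+e*s[1]; return (x+y)/2,np.linalg.norm(x-y)
E
python3 - <<'E'
from h import *
np.set_printoptions(precision=4,suppress=True)
names=["plinth","clip","bangle_center","post_center","ringbox_center","ticket_center","reader_center","jar_center","dish_center"]
I={n:camera(n) for n in("top","scene")}
for k in names:
    rays={}
    for n in("top","scene"):
        im,d=I[n]
        for r in regions_of(n,k)[:4]:
            if r["score"]<.3: continue
            c=cloud(n,r["pixels"],d); zt=np.percentile(c[:,2],95)
            top=c[c[:,2]>zt-.006]
            print(k,n,"s%.2f"%r["score"],"bb",np.round(r["bbox"]),"ztop %.3f"%zt,"topmean",top[:,:2].mean(0),"all",c[:,:2].mean(0),len(top))
        for l in landmark_of(n,k)[:3]:
            if l["score"]>.3:
                print("   lm",n,"%.2f"%l["score"],np.round(l["at"],1)); rays.setdefault(n,[]).append(ray(n,l["at"][1],l["at"][0]))
    for a in rays.get("top",[]):
        for b in rays.get("scene",[]):
            x,e=meet(a,b)
            if e<.012: print("   3D",x,"gap %.4f"%e)
print(get_obs()["time"])
E
```

```text
plinth top s0.81 bb [303. 174.  35.  38.] ztop 0.053 topmean [ 0.6281 -0.1844] all [ 0.6255 -0.1831] 813
   lm top 0.62 [176.9 303.1]
plinth scene s0.93 bb [198. 192.  45.  32.] ztop 0.051 topmean [ 0.6336 -0.179 ] all [ 0.6429 -0.1701] 503
   lm scene 0.78 [197.1 200.4]
   lm scene 0.75 [149.9 162.4]
clip top s0.65 bb [215. 165.  21.  26.] ztop 0.039 topmean [0.6684 0.0726] all [0.6657 0.0713] 45
   lm top 0.91 [167.7 217.1]
clip scene s0.91 bb [258. 234.  42.  27.] ztop 0.038 topmean [0.6653 0.0752] all [0.6709 0.0811] 67
   lm scene 0.90 [237.2 255. ]
   3D [ 0.6673  0.0671 -0.0068] gap 0.0042
bangle_center top s0.57 bb [342. 233.  19.  22.] ztop 0.027 topmean [ 0.4632 -0.2973] all [ 0.4638 -0.2968] 179
   lm top 0.55 [233.9 341.5]
   lm scene 0.66 [157.6 208.8]
   3D [ 0.4571 -0.2957  0.0116] gap 0.0064
post_center top s0.60 bb [211. 243.  19.  12.] ztop 0.091 topmean [0.4399 0.0864] all [0.4402 0.0823] 28
   lm top 0.67 [201.9 390.6]
   lm top 0.66 [242.8 208. ]
   lm top 0.35 [243.3 268.5]
post_center scene s0.73 bb [310. 191.  11.  27.] ztop 0.088 topmean [0.4441 0.0912] all [
[... 1104 characters left out ...]
0.58 [176.7 108.9]
reader_center scene s0.69 bb [366. 281.  50.  45.] ztop 0.034 topmean [0.6545 0.3817] all [0.6625 0.3841] 1060
   lm scene 0.96 [278.7 363.5]
jar_center top s0.93 bb [387. 206.  23.  16.] ztop 0.073 topmean [ 0.5448 -0.4307] all [ 0.5436 -0.4233] 203
   lm top 0.69 [205.9 389.5]
   lm scene 0.73 [150. 158.]
   3D [ 0.5405 -0.4438  0.0222] gap 0.0048
dish_center top s0.71 bb [355. 160.  30.  36.] ztop 0.030 topmean [ 0.6812 -0.3506] all [ 0.6795 -0.3489] 210
   lm top 0.80 [162.4 351.3]
dish_center scene s0.79 bb [149. 176.  36.  19.] ztop 0.030 topmean [ 0.6759 -0.3471] all [ 0.6679 -0.3549] 135
   lm scene 0.67 [181.7 147.9]
   3D [ 0.6772 -0.3422  0.0057] gap 0.0092
2.05
```

```bash
cat >> h.py <<'E'
def state():
    o=get_obs(); M=R.from_rotvec(o["ee_rot"]).as_matrix(); return o,M
def yaw(M): return np.degrees(np.arctan2(M[1,0],M[0,0]))
def plan(x,y,z,yw=None):
    """total shift in present tool axes (30mm units) and twist about tool z (10deg units)"""
    o,M=state(); d=np.array([x,y,z])-o["tcp_pos"]
    print("t %.2f tcp"%o["time"],np.round(o["tcp_pos"],4),"yaw %.2f tilt %.2f"%(yaw(M),np.degrees(np.arccos(-M[2,2]))),"q7 %.2f"%o["qpos"][6],"w %.3f"%o["gripper_width"],"F",np.round(o["contact_force"],1))
    s=M.T@d/.03
    print(" shift in present axes",np.round(s,2))
    if yw is not None:
        dy=(yw-yaw(M)+90)%180-90
        print(" twist z (units)",round(-dy/10,2))
        Mn=R.from_euler('z',yw if abs((yw-yaw(M)+180)%360-180)<=90 else yw+180,degrees=True).as_matrix()@np.diag([1,-1,-1.])
        print(" shift in final axes",np.round(Mn.T@d/.03,2), "level fix rotvec(units)",np.round(R.from_matrix(M.T@Mn).as_rotvec(degrees=True)/10,2))
E
python3 - <<'E'
from h import *
o,M=state(); print(np.round(M,3),yaw(M))
K,t,C=P("wrist")
print("cam in tool",M.T@(t-o["tcp_pos"]),np.round(M.T@C,3))
print("cam centre ground in tool",M.T@(at_z("wrist",256,192,0)-o["tcp_pos"]))
plan(.46,-.297,.23,0)
E
```

```text
[[ 0.343 -0.939 -0.   ]
 [-0.939 -0.343 -0.   ]
 [-0.     0.    -1.   ]] -69.96142083768629
cam in tool [-0.00080325 -0.07998818 -0.14280331] [[ 1.     0.001  0.   ]
 [-0.001  0.949  0.314]
 [-0.    -0.314  0.949]]
cam centre ground in tool [0.00481494 0.03158132 0.23129841]
t 2.05 tcp [ 0.2313 -0.6341  0.2313] yaw -69.96 tilt 0.00 q7 -0.08 w 0.998 F [-0.9  0.5 -0.1]
 shift in present axes [ -7.95 -11.01   0.04]
 twist z (units) -7.0
 shift in final axes [  7.62 -11.24   0.04] level fix rotvec(units) [ 0.  0. -7.]
```

```bash
python3 -m handwheel '{"delta_pos":[[-0.7,-1,0],[-0.7,-1,0],[-0.7,-1,0],[-0.7,-1,0],[-0.7,-1,0],[-0.7,-1,0],[-0.7,-1,0],[-0.7,-1,0]],"twist":[[0,0,0],[0,0,0],[0,0,0],[0,0,0],[0,0,0],[0,0,0],[0,0,0],[0,0,0]]}' 0 40
python3 -m handwheel '{"delta_pos":[[-0.7,-1,0],[-0.7,-1,0],[-0.5,-0.6,0],[-0.4,-0.4,0],[0,0,0],[0,0,0],[0,0,0],[0,0,0]],"twist":[[0,0,0],[0,0,0],[0,0,0],[0,0,0],[0,0,-1],[0,0,-1],[0,0,-1],[0,0,0]]}'
python3 - <<'E'
from h import *
plan(.46,-.297,.03)
im,d=camera("wrist")
cv2.imwrite("pics/w1.png",cv2.resize(im[:,:,::-1],(768,576)))
for r in regions_of("wrist","bangle_center")[:3]:
    c=cloud("wrist",r["pixels"],d); zt=np.percentile(c[:,2],90)
    tp=c[c[:,2]>zt-.006]
    (a,rad)=cv2.minEnclosingCircle(tp[:,:2].astype(np.float32))
    print(r["score"],r["bbox"],zt,a,rad,(tp[:,:2].max(0)+tp[:,:2].min(0))/2)
print(landmark_of("wrist","bangle_center")[:2])
E
```

```text
time: 3.05
tcp_pos: [0.3999, -0.3931, 0.2315]
ee_rot: [2.574, -1.801, 0.001]
contact_force: [-0.0, -0.9, 0.6]
gripper_width: 1.0
time: 4.05
tcp_pos: [0.4598, -0.2988, 0.2313]
ee_rot: [2.951, -1.077, -0.0]
contact_force: [-0.3, 0.0, 0.0]
gripper_width: 0.999
t 4.05 tcp [ 0.4598 -0.2988  0.2313] yaw -40.11 tilt 0.01 q7 -0.31 w 0.999 F [-0.3  0.   0. ]
 shift in present axes [-0.03 -0.05  6.71]
0.74 [253.4, 168.7, 58.0, 58.8] 0.024780740595204808 (0.4632469415664673, -0.2968055009841919) 0.03377120941877365 [ 0.46372479 -0.29659981]
[]
```

View pics/w1.png

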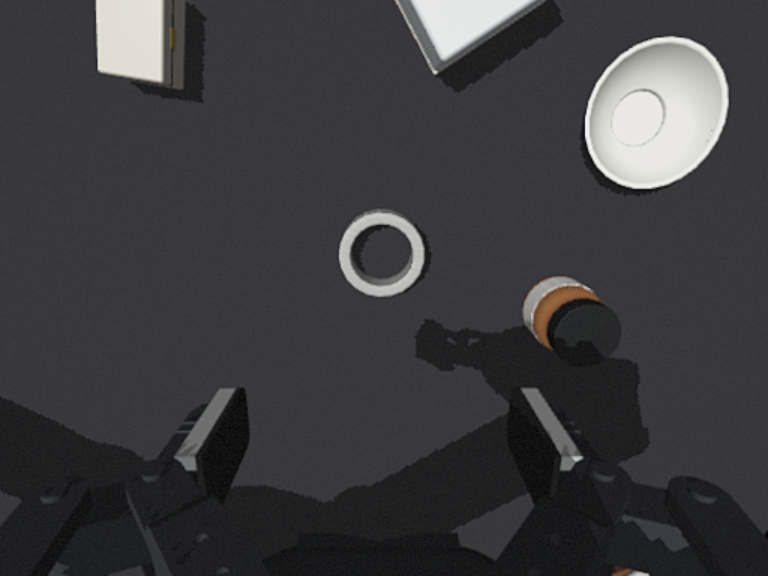

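```bash
python3 -m handwheel '{"delta_pos":[[0.05,-0.13,1],[0,0,1],[0,0,1],[0,0,1],[0,0,1],[0,0,1],[0,0,1],[0,0,0.6]],"twist":[[0,0,0],[0,0,0],[0,0,0],[0,0,0],[0,0,0],[0,0,0],[0,0,0],[0,0,0]]}'
python3 - <<'E'
from h import *
plan(.4635,-.2967,.002)
im,d=camera("scene"); x=im[110:210,150:280,::-1]
im,d=camera("wrist")
cv2.imwrite("pics/w2.png",np.hstack([cv2.resize(x,(400,300),interpolation=cv2.INTER_CUBIC),cv2.resize(im[:,:,::-1],(400,300))]))
E
```

```text
time: 5.2
tcp_pos: [0.4633, -0.2962, 0.002]
ee_rot: [2.952, -1.076, -0.002]
contact_force: [0.1, -0.1, 0.5]
gripper_width: 1.003
t 5.20 tcp [ 0.4633 -0.2962  0.002 ] yaw -40.05 tilt 0.08 q7 -0.41 w 1.003 F [ 0.1 -0.1  0.5]
 shift in present axes [ 0.02  0.01 -0.  ]
```

View pics/w2.png

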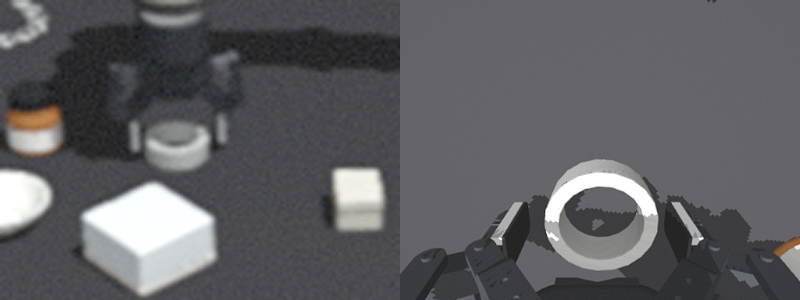

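```bash
python3 -m handwheel '{"delta_pos":[[0,0,0],[0,0,0],[0,0,0],[0,0,0],[0,0,0],[0,0,0],[0,0,0],[0,0,0]],"twist":[[0,0,0],[0,0,0],[0,0,0],[0,0,0],[0,0,0],[0,0,0],[0,0,0],[0,0,0]]}' 255 40
python3 -m handwheel '{"delta_pos":[[0,0,0],[0,0,-0.5],[0,0,-1],[0,0,-1],[0,0,-1],[0,0,-0.5],[0,0,0],[0,0,0]],"twist":[[0,0,0],[0,0,0],[0,0,0],[0,0,0],[0,0,0],[0,0,0],[0,0,0],[0,0,0]]}'
python3 - <<'E'
from h import *
plan(.63,-.18,.16,-8)
im,d=camera("scene"); x=im[90:190,150:280,::-1]
im,d=camera("wrist")
cv2.imwrite("pics/w3.png",np.hstack([cv2.resize(x,(400,300),interpolation=cv2.INTER_CUBIC),cv2.resize(im[:,:,::-1],(400,300))]))
for r in regions_of("wrist","bangle_center")[:3]:
    c=cloud("wrist",r["pixels"],d); zt=np.percentile(c[:,2],90)
    tp=c[c[:,2]>zt-.005]
    (a,rad)=cv2.minEnclosingCircle(tp[:,:2].astype(np.float32))
    o,M=state()
    print(r["score"],r["bbox"],zt,a,rad,"in tool",M.T@(np.array([a[0],a[1],zt])-o["tcp_pos"]))
E
```

```text
time: 6.3
tcp_pos: [0.4647, -0.2968, 0.0048]
ee_rot: [2.952, -1.074, 0.003]
contact_force: [-0.9, 1.1, 7.5]
gripper_width: 0.773
time: 7.3
tcp_pos: [0.4631, -0.296, 0.1224]
ee_rot: [-2.952, 1.073, 0.002]
contact_force: [-0.5, -0.6, -1.0]
gripper_width: 0.765
t 7.30 tcp [ 0.4631 -0.296   0.1224] yaw -39.96 tilt 0.09 q7 -0.35 w 0.765 F [-0.5 -0.6 -1. ]
 shift in present axes [ 1.78 -6.54 -1.26]
 twist z (units) -3.2
 shift in final axes [ 4.97 -4.6  -1.25] level fix rotvec(units) [-0.    0.01 -3.2 ]
0.92 [252.3, 271.9, 142.2, 138.4] 0.14185048799031794 (0.4614109694957733, -0.296390175819397) 0.03417198732495308 in tool [-0.00110038  0.00141078 -0.01968665]
```

View pics/w3.png

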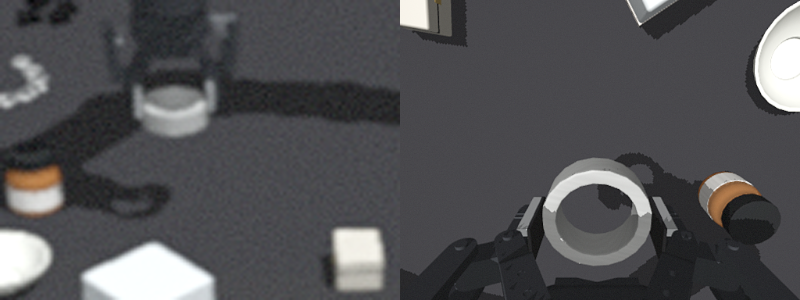

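```bash
python3 -m handwheel '{"delta_pos":[[0,0,-0.8],[0,0,-0.9],[0,0,-0.9],[0,0,0],[1,-0.25,0],[1,-0.25,0],[1,-0.25,0],[1,-0.25,0]],"twist":[[0,0,-0.8],[0,0,-0.8],[0,0,-0.8],[0,0,-0.8],[0,0,0],[0,0,0],[0,0,0],[0,0,0]]}'
python3 -m handwheel '{"delta_pos":[[0.7,-0.2,0],[0.4,-0.05,0],[0,0,0],[0,0,0],[0,0,0],[0,0,0],[0,0,0],[0,0,0]],"twist":[[0,0,0],[0,0,0],[0,0,0],[0,0,0],[0,0,0],[0,0,0],[0,0,0],[0,0,0]]}'
cat >> h.py <<'E'
def rect(c,zlo):
    tp=c[np.abs(c[:,2]-zlo)<.006][:,:2]
    return cv2.minAreaRect((tp*1000).astype(np.float32)),len(tp)
E
python3 - <<'E'
from h import *
plan(.63,-.18,.16,-8)
o,M=state()
par=P("wrist"); im,d=camera("wrist"); cv2.imwrite("pics/w4.png",cv2.resize(im[:,:,::-1],(768,576)))
for r in regions_of("wrist","plinth")[:2]:
    c=cloud("wrist",r["pixels"],d,par); zt=np.median(c[c[:,2]>.04][:,2]); print(r["score"],r["bbox"],zt,rect(c,zt))
for r in regions_of("wrist","bangle_center")[:1]:
    c=cloud("wrist",r["pixels"],d,par); zt=np.percentile(c[:,2],90)
    tp=c[c[:,2]>zt-.005]
    (a,rad)=cv2.minEnclosingCircle(tp[:,:2].astype(np.float32)); print("bangle tool",M.T@(np.array([a[0],a[1],zt])-o["tcp_pos"]),rad)
for n in("top","scene"):
    im,d=camera(n)
    for k,h in(("plinth",.05),("clip",.012)):
        for r in regions_of(n,k)[:1]:
            c=cloud(n,r["pixels"],d); print(n,k,r["score"],rect(c,h),"%.4f"%np.percentile(c[:,2],95))
E
```

```text
time: 8.45
tcp_pos: [0.5874, -0.283, 0.2002]
ee_rot: [-3.133, 0.218, 0.002]
contact_force: [-0.6, 0.0, 0.0]
gripper_width: 0.769
time: 9.45
tcp_pos: [0.6205, -0.2805, 0.2014]
ee_rot: [3.134, -0.218, 0.0]
contact_force: [-1.1, 0.9, 0.2]
gripper_width: 0.77
t 9.45 tcp [ 0.6205 -0.2805  0.2014] yaw -7.96 tilt 0.01 q7 0.04 w 0.770 F [-1.1  0.9  0.2]
 shift in present axes [-0.15 -3.36  1.38]
 twist z (units) 0.0
 shift in final axes [-0.15 -3.36  1.38] level fix rotvec(units) [ 0. -0.  0.]
0.68 [245.0, 82.4, 102.8, 101.9] 0.05002141129729537 (((628.5909423828125, -183.23678588867188), (89.85588836669922, 89.9369888305664), 81.81864929199219), 10211)
bangle tool [-0.00067963  0.00069911 -0.01962353] 0.03441278263926506
top plinth 0.91 (((628.8544921875, -184.93487548828125), (90.31065368652344, 90.24530792236328), 81.45445251464844), 927) 0.0531
top clip 0.71 (((667.3019409179688, 71.79399871826172), (60.27822494506836, 79.33109283447266), 3.3458151817321777), 403) 0.0394
scene plinth 0.77 (((630.4301147460938, -179.78643798828125), (93.11314392089844, 93.37983703613281), 79.68363952636719), 546) 0.0514
scene clip 0.64 (((666.5428466796875, 74.36064147949219), (64.31378173828125, 82.61106872558594), 2.902179479598999), 334) 0.0384
```

View pics/w4.png

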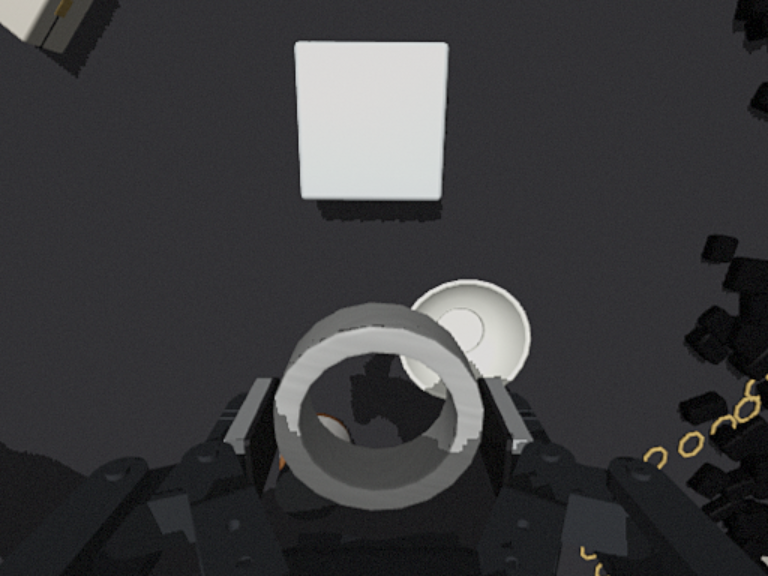

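```bash
python3 -m handwheel '{"delta_pos":[[-0.15,-1,0],[0,-1,0],[0,-0.9,0],[0,-0.38,0.5],[0,0,1],[0,0,1],[0,0,1],[0,0,0.6]],"twist":[[0,0,0],[0,0,0],[0,0,0],[0,0,0],[0,0,0],[0,0,0],[0,0,0],[0,0,0]]}'
python3 - <<'E'
from h import *
plan(.6296,-.1823,.0555,-8.2)
E
```

```text
time: 10.9
tcp_pos: [0.6282, -0.1832, 0.0756]
ee_rot: [3.134, -0.22, -0.005]
contact_force: [0.8, -0.6, -0.8]
gripper_width: 0.768
t 10.90 tcp [ 0.6282 -0.1832  0.0756] yaw -8.01 tilt 0.18 q7 -0.16 w 0.768 F [ 0.8 -0.6 -0.8]
 shift in present axes [ 0.04 -0.04  0.67]
 twist z (units) 0.02
 shift in final axes [ 0.04 -0.04  0.67] level fix rotvec(units) [0.   0.02 0.02]
```

```bash
python3 -m handwheel '{"delta_pos":[[0,0,0.3],[0,0,0.2],[0,0,0.1],[0,0,0],[0,0,0],[0,0,0],[0,0,0],[0,0,0]],"twist":[[0,0,0],[0,0,0],[0,0,0],[0,0,0],[0,0,0],[0,0,0],[0,0,0],[0,0,0]]}'
python3 - <<'E'
from h import *
plan(.6296,-.1823,.0555,-8.2)
o,M=state();par=P("wrist"); im,d=camera("wrist"); cv2.imwrite("pics/w5.png",cv2.resize(im[:,:,::-1],(768,576)))
for r in regions_of("wrist","bangle_center")[:1]:
    c=cloud("wrist",r["pixels"],d,par); zt=np.percentile(c[:,2],90)
    tp=c[c[:,2]>zt-.005]
    (a,rad)=cv2.minEnclosingCircle(tp[:,:2].astype(np.float32)); print("bangle",a,zt,rad,"tool",M.T@(np.array([a[0],a[1],zt])-o["tcp_pos"]))
E
```

```text
time: 11.9
tcp_pos: [0.6297, -0.1824, 0.0604]
ee_rot: [3.134, -0.218, 0.0]
contact_force: [0.0, -0.3, -1.0]
gripper_width: 0.771
t 11.90 tcp [ 0.6297 -0.1824  0.0604] yaw -7.96 tilt 0.00 q7 -0.17 w 0.771 F [ 0.  -0.3 -1. ]
 shift in present axes [-0.   -0.    0.16]
 twist z (units) 0.02
 shift in final axes [-0.   -0.    0.16] level fix rotvec(units) [ 0.   -0.    0.02]
bangle (0.6285823583602905, -0.1828598529100418) 0.08001347611713844 0.03426085785031319 tool [-0.0010345   0.00065374 -0.01964406]
```

View pics/w5.png

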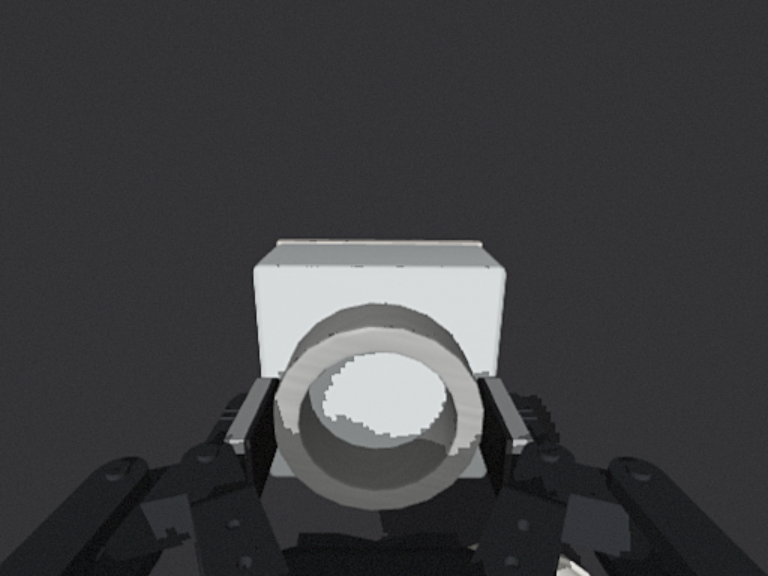

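```bash
python3 -m handwheel '{"delta_pos":[[0,0,0.1],[0,0,0.08],[0,0,0],[0,0,0],[0,0,0],[0,0,0],[0,0,0],[0,0,0]],"twist":[[0,0,0],[0,0,0],[0,0,0],[0,0,0],[0,0,0],[0,0,0],[0,0,0],[0,0,0]]}'
python3 -m handwheel '{"delta_pos":[[0,0,0],[0,0,0],[0,0,0],[0,0,0],[0,0,0],[0,0,-0.5],[0,0,-1],[0,0,-1]],"twist":[[0,0,0],[0,0,0],[0,0,0],[0,0,0],[0,0,0],[0,0,0],[0,0,0],[0,0,0]]}' 0 40
python3 - <<'E'
from h import *
plan(.44,.09,.2,-8.2)
E
```

```text
time: 13.0
tcp_pos: [0.6296, -0.1824, 0.0549]
ee_rot: [3.134, -0.218, -0.0]
contact_force: [-0.7, 0.6, 2.1]
gripper_width: 0.767
time: 14.0
tcp_pos: [0.6299, -0.1823, 0.1318]
ee_rot: [3.134, -0.218, 0.001]
contact_force: [0.7, -0.2, 0.2]
gripper_width: 1.002
t 14.00 tcp [ 0.6299 -0.1823  0.1318] yaw -7.95 tilt 0.04 q7 -0.14 w 1.002 F [ 0.7 -0.2  0.2]
 shift in present axes [-7.52 -8.11 -2.28]
 twist z (units) 0.02
 shift in final axes [-7.56 -8.08 -2.27] level fix rotvec(units) [-0.   -0.    0.02]
```

```bash
python3 -m handwheel '{"delta_pos":[[0,0,-1],[-0.9,-0.85,-1],[-1,-0.95,-1],[-1,-0.95,0],[-1,-0.95,0],[-1,-0.95,0],[-1,-0.95,0],[-0.8,-0.7,0]],"twist":[[0,0,0],[0,0,0],[0,0,0],[0,0,0],[0,0,0],[0,0,0],[0,0,0],[0,0,0]]}'
python3 -m handwheel '{"delta_pos":[[-0.4,-0.35,0],[-0.1,-0.1,0],[0,0,0],[0,0,0],[0,0,0],[0,0,0],[0,0,0],[0,0,0]],"twist":[[0,0,0],[0,0,0],[0,0,0],[0,0,0],[0,0,0],[0,0,0],[0,0,0],[0,0,0]]}'
python3 - <<'E'
from h import *
plan(.44,.09,.04,-8.2)
o,M=state()
par=P("wrist"); im,d=camera("wrist"); cv2.imwrite("pics/w6.png",cv2.resize(im[:,:,::-1],(768,576)))
for k in("post_center","ringbox_center","ticket_center","clip"):
  for r in regions_of("wrist",k)[:2]:
    c=cloud("wrist",r["pixels"],d,par); zt=np.percentile(c[:,2],93); tp=c[c[:,2]>zt-.006]
    low=c[c[:,2]<.012]
    print(k,r["score"],np.round(r["bbox"]),"%.4f"%zt,rect(c,zt),tp[:,:2].mean(0),c[:,2].min())
    for h in(.03,.05,.07):
        s=c[np.abs(c[:,2]-h)<.008]; 
        if len(s): print("   ",h,s[:,:2].mean(0),len(s))
E
```

```text
time: 15.0
tcp_pos: [0.4559, 0.0342, 0.2211]
ee_rot: [3.134, -0.216, 0.003]
contact_force: [0.7, -0.3, 0.6]
gripper_width: 0.999
time: 16.0
tcp_pos: [0.4438, 0.0481, 0.2199]
ee_rot: [3.134, -0.218, 0.0]
contact_force: [0.0, 0.6, -0.4]
gripper_width: 0.999
t 16.00 tcp [0.4438 0.0481 0.2199] yaw -7.96 tilt 0.00 q7 -0.48 w 0.999 F [ 0.   0.6 -0.4]
 shift in present axes [-0.32 -1.37  6.  ]
 twist z (units) 0.02
 shift in final axes [-0.33 -1.36  6.  ] level fix rotvec(units) [ 0.   -0.    0.02]
post_center 0.58 [244. 144.  24.  35.] 0.0904 (((439.5337219238281, 88.98464965820312), (15.39859676361084, 16.493749618530273), 83.63407897949219), 262) [0.43936117 0.08926474] 0.007275259106156784
    0.03 [0.44140236 0.09512717] 20
    0.05 [0.44166451 0.09515904] 26
    0.07 [0.4418202  0.09506019] 34
ringbox_center 0.66 [259. 266.  55.  62.] 0.0369 (((435.84466552734375, -71.07000732421875), (60.160438537597656, 44.00377655029297), 40.77426528930664), 1558) [ 0.43616581 -0.06946599] -0.0011015866783985473
    0.03 [ 0.43632083 -0.06759247] 1757
ticket_center 0.74 [298.  25.  23.  50.] 0.0808 (((506.3245544433594, 188.2423553466797), (25.32081413269043, 12.266047477722168), 85.61224365234375), 530) [0.50576935 0.18766204] -0.0017517011088192813
    0.03 [0.50225678 0.18856422] 89
    0.05 [0.50197762 0.18752378] 122
    0.07 [0.50189873 0.18554657] 160
clip 0.77 [446. 121.  71.  76.] 0.0375 (((666.3049926757812, 74.28705596923828), (28.534093856811523, 29.782197952270508), 2.7296524047851562), 513) [0.67002194 0.0747866 ] -0.0020979442961338024
    0.03 [0.66589593 0.07443183] 1006
    0.05 [0.66516137 0.07588764] 45
```

View pics/w6.png

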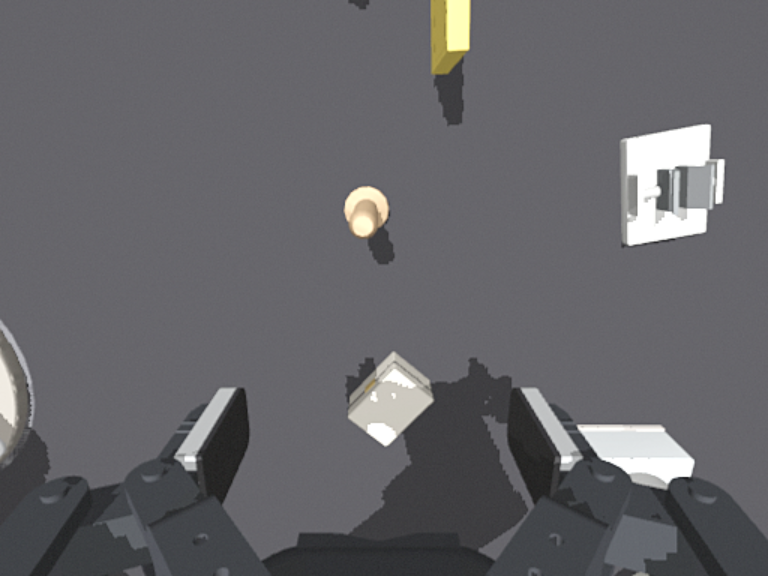

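```bash
python3 -m handwheel '{"delta_pos":[[-0.34,-0.7,0.3],[0,-0.63,0.8],[0,0,1],[0,0,1],[0,0,1],[0,0,1],[0,0,0.7],[0,0,0.33]],"twist":[[0,0,0],[0,0,0],[0,0,0],[0,0,0],[0,0,0],[0,0,0],[0,0,0],[0,0,0]]}'
python3 - <<'E'
from h import *
plan(.4393,.0890,.036,-8.2)
par=P("wrist"); im,d=camera("wrist"); cv2.imwrite("pics/w7.png",cv2.resize(im[:,:,::-1],(512,384)))
E
```

```text
time: 17.25
tcp_pos: [0.4388, 0.089, 0.035]
ee_rot: [3.134, -0.218, -0.002]
contact_force: [0.6, 0.2, 0.3]
gripper_width: 0.997
t 17.25 tcp [0.4388 0.089  0.035 ] yaw -7.95 tilt 0.09 q7 -0.83 w 0.997 F [0.6 0.2 0.3]
 shift in present axes [ 0.02 -0.   -0.03]
 twist z (units) 0.03
 shift in final axes [ 0.02 -0.   -0.03] level fix rotvec(units) [0.   0.01 0.03]
```

View pics/w7.png

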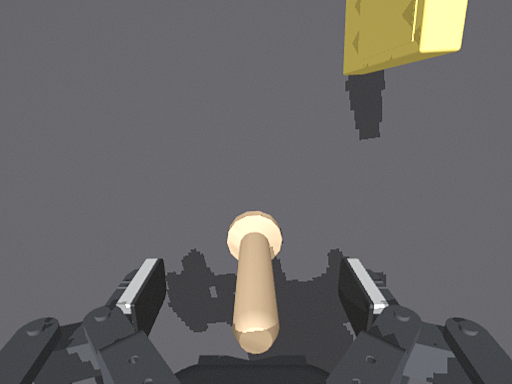

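```bash
python3 -m handwheel '{"delta_pos":[[0,0,0],[0,0,0],[0,0,0],[0,0,0],[0,0,0],[0,0,0],[0,0,0],[0,0,0]],"twist":[[0,0,0],[0,0,0],[0,0,0],[0,0,0],[0,0,0],[0,0,0],[0,0,0],[0,0,0]]}' 255 40
python3 -m handwheel '{"delta_pos":[[0,0,-0.5],[0,0,-0.8],[0,0,-0.9],[0,0,-0.9],[0,0,-0.9],[0,0,-0.5],[0,0,0],[0,0,0]],"twist":[[0,0,0],[0,0,0],[0,0,0],[0,0,0],[0,0,0],[0,0,0],[0,0,0],[0,0,0]]}'
python3 - <<'E'
from h import *
plan(.6286,-.183,.17,-8.2)
o,M=state()
par=P("wrist"); im,d=camera("wrist"); cv2.imwrite("pics/w8.png",cv2.resize(im[:,:,::-1],(512,384)))
for k in("post_center",):
  for r in regions_of("wrist",k)[:1]:
    c=cloud("wrist",r["pixels"],d,par); t=(c-o["tcp_pos"])@M; print(r["score"],r["bbox"],"z range tool",np.percentile(t[:,2],[2,98]))
    for h in np.arange(-.05,.045,.01):
        s=t[np.abs(t[:,2]-h)<.005]; 
        if len(s)>5: print("%.3f"%h,s[:,:2].mean(0),len(s),np.ptp(s[:,0]))
E
```

```text
time: 18.3
tcp_pos: [0.4396, 0.089, 0.0364]
ee_rot: [3.134, -0.218, 0.001]
contact_force: [-0.3, -0.6, 6.6]
gripper_width: 0.197
time: 19.3
tcp_pos: [0.4386, 0.0888, 0.1702]
ee_rot: [3.134, -0.218, -0.002]
contact_force: [-0.0, -0.0, -0.4]
gripper_width: 0.2
t 19.30 tcp [0.4386 0.0888 0.1702] yaw -7.96 tilt 0.08 q7 -0.64 w 0.200 F [-0.  -0.  -0.4]
 shift in present axes [7.53 8.1  0.  ]
 twist z (units) 0.02
 shift in final axes [7.56 8.06 0.01] level fix rotvec(units) [0.   0.01 0.02]
0.63 [252.6, 281.0, 50.4, 140.4] z range tool [-0.05418062  0.03325162]
-0.050 [-0.00118216 -0.00247834] 1702 0.017414692297065448
-0.040 [-0.00086319 -0.00632009] 619 0.017880804953441694
-0.030 [-0.001224   -0.00643068] 490 0.01684925128928809
-0.020 [-0.00107586 -0.00642783] 381 0.016743792076180656
-0.010 [-0.00126989 -0.0064512 ] 322 0.016748367970585515
0.000 [-0.00127564 -0.00645862] 274 0.01783153887720501
0.010 [-0.00085234 -0.00624633] 236 0.017829781536877292
0.020 [-0.00108706 -0.00588386] 521 0.02684461041571082
0.030 [-0.0010398  -0.00920332] 811 0.03316964860873265
0.040 [-0.00108587 -0.01328782] 32 0.03068058346043458
```

View pics/w8.png

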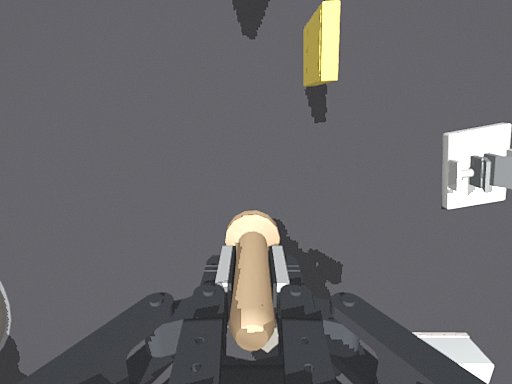

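```bash
python3 - <<'E'
from h import *
for n in("top","scene"):
    im,d=camera(n); par=P(n)
    for k in("plinth","bangle_center"):
        for r in regions_of(n,k)[:2]:
            u,v=int(r["bbox"][0]),int(r["bbox"][1])
            c=cloud(n,r["pixels"],d,par); h=.05 if k=="plinth" else .074
            print(n,k,r["score"],np.round(r["bbox"]),rect(c,h))
    if n=="top": x=im[150:200,275:335,::-1]
    else: y=im[160:215,165:231,::-1]
cv2.imwrite("pics/b1.png",np.hstack([cv2.resize(x,(390,325)),cv2.resize(y,(390,325))]))
E
```

```text
top plinth 0.84 [302. 176.  34.  35.] (((628.99755859375, -184.90371704101562), (90.74166107177734, 90.09910583496094), 81.49076080322266), 679)
top bangle_center 0.5 [304. 177.  24.  24.] (((629.1065673828125, -184.24766540527344), (66.05806732177734, 65.4608383178711), 63.162105560302734), 204)
scene plinth 0.71 [200. 193.  41.  30.] (((630.589599609375, -180.78038024902344), (93.4944076538086, 91.92980194091797), 80.46397399902344), 268)
scene bangle_center 0.71 [197. 178.  25.  20.] (((628.501708984375, -181.33554077148438), (69.0368423461914, 64.95732879638672), 38.467529296875), 156)
scene bangle_center 0.36 [312. 159.  16.  11.] (((0.0, 0.0), (0.0, 0.0), 0.0), 0)
```

View pics/b1.png

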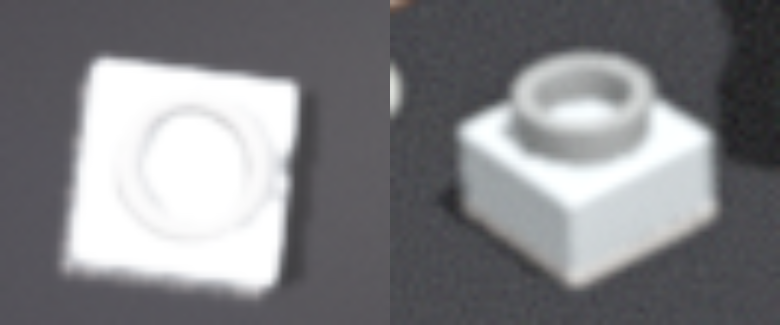

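```bash
python3 -m handwheel '{"delta_pos":[[0.7,0.8,0],[1,1,0],[1,1,0],[1,1,0],[1,1,0],[1,1,0],[0.9,1,0],[0.7,0.8,0]],"twist":[[0,0,0],[0,0,0],[0,0,0],[0,0,0],[0,0,0],[0,0,0],[0,0,0],[0,0,0]]}'
python3 -m handwheel '{"delta_pos":[[0.25,0.8,0],[0,0.7,0],[0,0.7,0],[0,0.3,0],[0,0,0],[0,0,0],[0,0,0],[0,0,0]],"twist":[[0,0,0],[0,0,0],[0,0,0],[0,0,0],[0,0,0],[0,0,0],[0,0,0],[0,0,0]]}'
python3 - <<'E'
from h import *
plan(.6297,-.183,.086,-8.2)
o,M=state()
par=P("wrist"); im,d=camera("wrist"); cv2.imwrite("pics/w9.png",cv2.resize(im[:,:,::-1],(512,384)))
for k in("plinth","bangle_center"):
  for r in regions_of("wrist",k)[:1]:
    c=cloud("wrist",r["pixels"],d,par)
    for h in(.05,.074):
        tp=c[np.abs(c[:,2]-h)<.005]
        if len(tp)>50: print(k,r["score"],r["bbox"],h,cv2.minEnclosingCircle(tp[:,:2].astype(np.float32)),rect(c,h))
E
```

```text
time: 20.7
tcp_pos: [0.6252, -0.1689, 0.1706]
ee_rot: [3.134, -0.22, -0.0]
contact_force: [0.2, 0.4, -0.5]
gripper_width: 0.2
time: 21.7
tcp_pos: [0.6218, -0.2417, 0.1711]
ee_rot: [-3.134, 0.216, -0.0]
contact_force: [0.1, 0.4, -1.2]
gripper_width: 0.196
t 21.70 tcp [ 0.6218 -0.2417  0.1711] yaw -7.90 tilt 0.01 q7 -0.04 w 0.196 F [ 0.1  0.4 -1.2]
 shift in present axes [-0.01 -1.97  2.84]
 twist z (units) 0.03
 shift in final axes [-0.02 -1.97  2.84] level fix rotvec(units) [-0.   -0.    0.03]
plinth 0.76 [252.2, 126.0, 110.2, 107.3] 0.05 ((0.6286944150924683, -0.18310068547725677), 0.06152043119072914) (((628.3748168945312, -183.45675659179688), (90.16508483886719, 90.20582580566406), 81.71381378173828), 7834)
bangle_center 0.92 [250.1, 131.2, 84.6, 87.4] 0.05 ((0.6282222867012024, -0.18499913811683655), 0.03762727230787277) (((626.9310302734375, -185.10804748535156), (72.71111297607422, 70.00908660888672), 89.71574401855469), 186)
bangle_center 0.92 [250.1, 131.2, 84.6, 87.4] 0.074 ((0.6283705234527588, -0.18310536444187164), 0.03398099169135094) (((627.8826293945312, -183.00900268554688), (67.09426879882812, 65.81317901611328), 87.75757598876953), 2802)
```

View pics/w9.png

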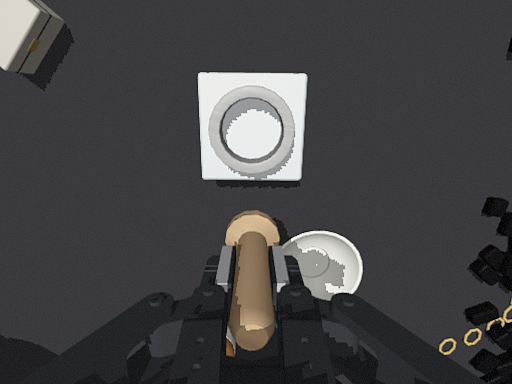

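```bash
python3 -m handwheel '{"delta_pos":[[0,-0.8,0],[0,-0.8,0],[0,-0.37,0],[0,0,0],[0,0,0],[0,0,0.8],[0,0,0.9],[0,0,0.6]],"twist":[[0,0,0],[0,0,0],[0,0,0],[0,0,0],[0,0,0],[0,0,0],[0,0,0],[0,0,0]]}'
python3 -m handwheel '{"delta_pos":[[0,0,0.3],[0,0,0.1],[0,0,0],[0,0,0],[0,0,0],[0,0,0],[0,0,0],[0,0,0]],"twist":[[0,0,0],[0,0,0],[0,0,0],[0,0,0],[0,0,0],[0,0,0],[0,0,0],[0,0,0]]}'
python3 - <<'E'
from h import *
plan(.6297,-.183,.086,-8.2)
par=P("wrist"); im,d=camera("wrist"); cv2.imwrite("pics/w10.png",cv2.resize(im[:,:,::-1],(512,384)))
E
```

```text
time: 22.85
tcp_pos: [0.629, -0.1853, 0.1006]
ee_rot: [3.133, -0.221, -0.002]
contact_force: [0.7, 0.6, -1.4]
gripper_width: 0.206
time: 23.85
tcp_pos: [0.6298, -0.1839, 0.09]
ee_rot: [3.134, -0.218, 0.0]
contact_force: [0.4, -0.2, -0.5]
gripper_width: 0.197
t 23.85 tcp [ 0.6298 -0.1839  0.09  ] yaw -7.96 tilt 0.00 q7 -0.17 w 0.197 F [ 0.4 -0.2 -0.5]
 shift in present axes [-0.01 -0.03  0.13]
 twist z (units) 0.02
 shift in final axes [-0.01 -0.03  0.13] level fix rotvec(units) [ 0.   -0.    0.02]
```

View pics/w10.png

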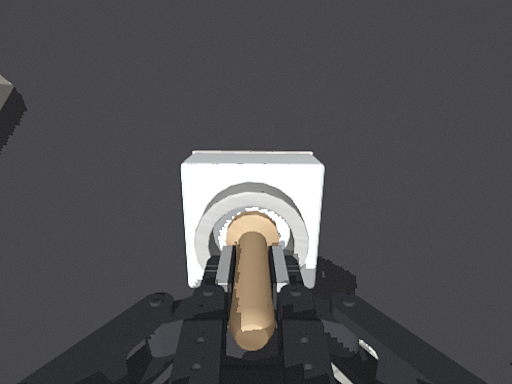

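```bash
python3 -m handwheel '{"delta_pos":[[0,-0.03,0.1],[0,0,0.04],[0,0,0],[0,0,0],[0,0,0],[0,0,0],[0,0,0],[0,0,0]],"twist":[[0,0,0],[0,0,0],[0,0,0],[0,0,0],[0,0,0],[0,0,0],[0,0,0],[0,0,0]]}'
python3 -m handwheel '{"delta_pos":[[0,0,0],[0,0,0],[0,0,0],[0,0,0],[0,0,-0.3],[0,0,-0.7],[0,0,-1],[0,0,-1]],"twist":[[0,0,0],[0,0,0],[0,0,0],[0,0,0],[0,0,0],[0,0,0],[0,0,0],[0,0,0]]}' 110 40
python3 - <<'E'
from h import *
plan(.62,.07,.22,-8.2)
E
```

```text
time: 24.9
tcp_pos: [0.6301, -0.1829, 0.0865]
ee_rot: [3.134, -0.218, 0.001]
contact_force: [-1.6, 0.8, 5.1]
gripper_width: 0.197
time: 25.9
tcp_pos: [0.6303, -0.1829, 0.1785]
ee_rot: [3.134, -0.218, 0.003]
contact_force: [0.6, 0.3, 0.2]
gripper_width: 0.568
t 25.90 tcp [ 0.6303 -0.1829  0.1785] yaw -7.95 tilt 0.10 q7 -0.14 w 0.568 F [0.6 0.3 0.2]
 shift in present axes [-1.51 -8.3  -1.39]
 twist z (units) 0.02
 shift in final axes [-1.54 -8.3  -1.38] level fix rotvec(units) [ 0.   -0.01  0.02]
```

```bash
python3 -m handwheel '{"delta_pos":[[0,0,-1],[0,-0.7,-0.2],[0,-1,0],[0.2,-1,0],[0,-1,0],[0,-1,0],[0,-0.6,0],[0,-0.3,0]],"twist":[[0,0,0],[0,0,0],[0,0,0],[0,0,0],[0,0,0],[0,0,0],[0,0,0],[0,0,0]]}' 0
python3 - <<'E'
from h import *
o,M=state(); print(o["qvel"])
par=P("wrist"); im,d=camera("wrist"); cv2.imwrite("pics/w11.png",cv2.resize(im[:,:,::-1],(512,384)))
r=regions_of("wrist","clip")[0]
c=cloud("wrist",r["pixels"],d,par); print(r["score"],r["bbox"])
for h in(.012,.040):
    s=c[np.abs(c[:,2]-h)<.004]; print(h,len(s),cv2.minAreaRect((s[:,:2]*1000).astype(np.float32)))
for n in("top","scene"):
    im,d=camera(n)
    if n=="top": x=im[150:200,275:335,::-1]
    else: y=im[140:215,160:235,::-1]
    for k in("post_center","bangle_center"):
        for r in regions_of(n,k)[:2]:
            c=cloud(n,r["pixels"],d); print(n,k,r["score"],np.round(r["bbox"]),[ (h,np.round(c[np.abs(c[:,2]-h)<.006][:,:2].mean(0),4),rect(c,h)[1]) for h in(.074,.1,.12,.137)])
cv2.imwrite("pics/b2.png",np.hstack([cv2.resize(x,(390,390)),cv2.resize(y,(390,390))]))
plan(.459,.2,.22,-8.2)
E
```

```text
time: 26.9
tcp_pos: [0.659, -0.0157, 0.2118]
ee_rot: [-3.134, 0.215, 0.0]
contact_force: [0.6, 0.4, -1.1]
gripper_width: 1.0
[-0.08239085  0.01423666  0.01119031 -0.02419306  0.01837605  0.00963371
 -0.10541311]
0.66 [246.9, 90.4, 65.8, 85.4]
0.012 3327 ((666.2766723632812, 73.81674194335938), (59.8426628112793, 79.7446060180664), 2.378847122192383)
0.04 377 ((666.4603271484375, 73.90345001220703), (26.84493064880371, 29.812990188598633), 2.562833786010742)
top bangle_center 0.75 [306. 177.  17.  25.] [(0.074, array([ 0.6332, -0.1936]), 143), (0.1, array([nan, nan]), 0), (0.12, array([nan, nan]), 0), (0.137, array([nan, nan]), 0)]
scene post_center 0.55 [197. 167.  10.  26.] [(0.074, array([ 0.633 , -0.1785]), 19), (0.1, array([ 0.6333, -0.1785]), 22), (0.12, array([ 0.6339, -0.1791]), 24), (0.137, array([ 0.6325, -0.1795]), 22)]
t 27.30 tcp [ 0.659  -0.0187  0.2117] yaw -8.05 tilt 0.03 q7 -0.39 w 1.000 F [ 0.5 -0.3  0.3]
 shift in present axes [-7.62 -6.28 -0.28]
 twist z (units) 0.01
 shift in final axes [-7.64 -6.26 -0.28] level fix rotvec(units) [0.   0.   0.01]<stdin>:14: RuntimeWarning: Mean of empty slice.
  ret = um.true_divide(
```

View pics/w11.png

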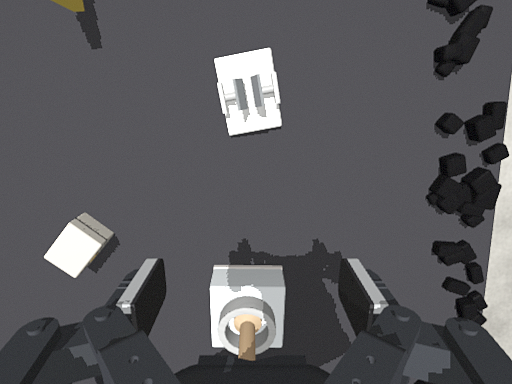

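View pics/b2.png

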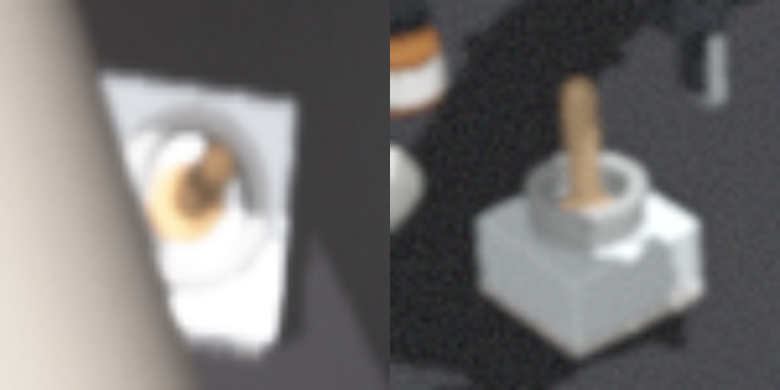

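```bash
python3 -m handwheel '{"delta_pos":[[-0.8,-0.6,0],[-1,-0.8,-0.2],[-1,-0.8,0],[-1,-0.9,0],[-1,-0.9,0],[-1,-0.9,0],[-1,-0.8,0],[-0.6,-0.4,0]],"twist":[[0,0,0],[0,0,0],[0,0,0],[0,0,0],[0,0,0],[0,0,0],[0,0,0],[0,0,0]]}'
python3 -m handwheel '{"delta_pos":[[-0.2,-0.1,0],[0,0,0],[0,0,0],[0,0,0],[0,0,0],[0,0,0],[0,0,0],[0,0,0]],"twist":[[0,0,0],[0,0,0],[0,0,0],[0,0,0],[0,0,0],[0,0,0],[0,0,0],[0,0,0]]}'
python3 - <<'E'
from h import *
o,M=state()
par=P("wrist"); im,d=camera("wrist"); cv2.imwrite("pics/w12.png",cv2.resize(im[:,:,::-1],(768,576)))
for r in regions_of("wrist","ticket_center")[:3]:
    c=cloud("wrist",r["pixels"],d,par); zt=np.percentile(c[:,2],93); print(r["score"],np.round(r["bbox"]),zt,rect(c,zt),im[r["pixels"]].mean(0))
plan(.459,.28,.036,0)
E
```

```text
time: 28.3
tcp_pos: [0.4635, 0.1957, 0.2181]
ee_rot: [-3.134, 0.216, -0.001]
contact_force: [0.1, -1.3, 0.0]
gripper_width: 1.0
time: 29.3
tcp_pos: [0.4591, 0.1983, 0.2178]
ee_rot: [3.134, -0.218, 0.0]
contact_force: [0.3, 0.3, 0.5]
gripper_width: 1.001
0.72 [241.  98.  31.  60.] 0.08098203184273867 (((457.99810791015625, 282.5779724121094), (49.65404510498047, 12.534991264343262), 59.117820739746094), 808) [237.7406181  191.95695364 151.34547461]
0.61 [296. 176.  21.  61.] 0.08075409793694806 (((507.12664794921875, 201.0406494140625), (49.786109924316406, 11.729351997375488), 85.50263214111328), 656) [222.50297872 213.70297872 136.92510638]
0.59 [328.  73.  74.  36.] 0.08113358564230605 (((542.370849609375, 294.03863525390625), (49.99868392944336, 12.509066581726074), 8.743680000305176), 890) [104.63461538 161.15865385 233.21730769]
t 29.40 tcp [0.4591 0.1984 0.2178] yaw -7.95 tilt 0.00 q7 -0.83 w 0.998 F [-0.4  0.5  0.8]
 shift in present axes [-0.38 -2.69  6.06]
 twist z (units) -0.8
 shift in final axes [-0.   -2.72  6.06] level fix rotvec(units) [-0.  -0.  -0.8]
```

View pics/w12.png

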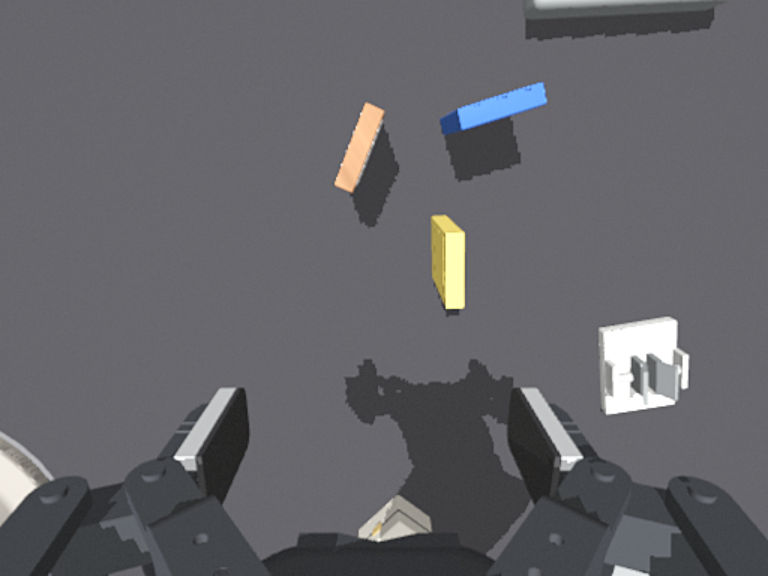

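```bash
python3 -m handwheel '{"delta_pos":[[0,0,0.5],[0,0,0.5],[0,0,0.4],[-0.47,-0.8,0],[-0.5,-0.8,0],[-0.5,-0.79,0],[0,0,0.5],[0,0,0.7]],"twist":[[0,0,0.8],[0,0,0.8],[0,0,0.7],[0,0,0],[0,0,0],[0,0,0],[0,0,0],[0,0,0]]}' 110 40
python3 - <<'E'
from h import *
plan(.458,.2826,.04,-30.9)
im,d=camera("wrist"); par=P("wrist"); cv2.imwrite("pics/w13.png",cv2.resize(im[:,:,::-1],(512,384)))
for r in regions_of("wrist","ticket_center")[:3]:
    c=cloud("wrist",r["pixels"],d,par); zt=np.percentile(c[:,2],93); print(r["score"],np.round(r["bbox"]),zt,rect(c,zt))
E
```

```text
time: 30.4
tcp_pos: [0.4583, 0.282, 0.1391]
ee_rot: [3.028, -0.838, 0.001]
contact_force: [0.0, 0.5, -0.5]
gripper_width: 0.569
t 30.40 tcp [0.4583 0.282  0.1391] yaw -30.96 tilt 0.04 q7 -1.44 w 0.569 F [ 0.   0.5 -0.5]
 shift in present axes [-0.02 -0.01  3.3 ]
 twist z (units) -0.01
 shift in final axes [-0.02 -0.01  3.3 ] level fix rotvec(units) [-0.   -0.   -0.01]
0.91 [345. 142.  93.  68.] 0.07737898305494752 (((540.8892822265625, 292.4886474609375), (50.05536651611328, 12.813566207885742), 8.685770988464355), 1511)
0.68 [253. 206.  20.  86.] 0.07782137961059303 (((456.55560302734375, 280.9491271972656), (50.20344924926758, 12.544661521911621), 58.59068298339844), 1077)
0.56 [352. 256.  55.  90.] 0.07776237923826419 (((505.8163757324219, 199.17727661132812), (50.59426498413086, 12.317749977111816), 85.03861236572266), 953)
```

View pics/w13.png

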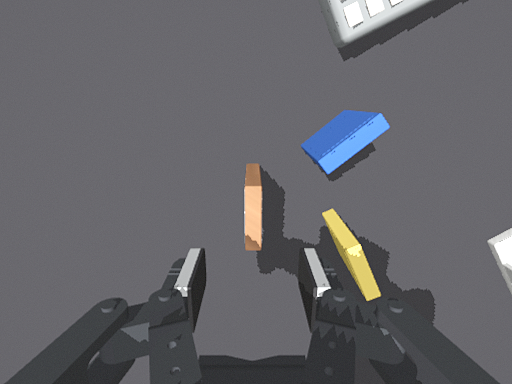

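```bash
python3 -m handwheel '{"delta_pos":[[-0.02,0,0.8],[0,0,0.9],[0,0,0.8],[0,0,0.5],[0,0,0.2],[0,0,0],[0,0,0],[0,0,0]],"twist":[[0,0,0],[0,0,0],[0,0,0],[0,0,0],[0,0,0],[0,0,0],[0,0,0],[0,0,0]]}'
python3 -m handwheel '{"delta_pos":[[0,0,0],[0,0,0],[0,0,0],[0,0,0],[0,0,0],[0,0,0],[0,0,0],[0,0,0]],"twist":[[0,0,0],[0,0,0],[0,0,0],[0,0,0],[0,0,0],[0,0,0],[0,0,0],[0,0,0]]}' 255 70
python3 -m handwheel '{"delta_pos":[[0,0,-0.4],[0,0,-0.8],[0,0,-1],[0,0,-1],[0,0,-0.8],[0,0,-0.3],[0,0,0],[0,0,0]],"twist":[[0,0,0],[0,0,0],[0,0,0],[0,0,0],[0,0,0],[0,0,0],[0,0,0],[0,0,0]]}'
python3 - <<'E'
from h import *
plan(.6663,.0738,.16,2.45)
o,M=state(); im,d=camera("wrist"); par=P("wrist"); cv2.imwrite("pics/w14.png",cv2.resize(im[:,:,::-1],(512,384)))
for r in regions_of("wrist","ticket_center")[:3]:
    c=cloud("wrist",r["pixels"],d,par); t=(c-o["tcp_pos"])@M; zt=np.percentile(t[:,2],7); s=t[np.abs(t[:,2]-zt)<.005]
    print(r["score"],np.round(r["bbox"]),"tool top",zt,cv2.minAreaRect((s[:,:2]*1000).astype(np.float32)),t[:,2].max())
E
```

```text
time: 31.5
tcp_pos: [0.458, 0.2831, 0.0445]
ee_rot: [-3.027, 0.838, -0.001]
contact_force: [-0.3, -0.2, 0.3]
gripper_width: 0.572
time: 32.5
tcp_pos: [0.4576, 0.2828, 0.0438]
ee_rot: [3.028, -0.838, 0.0]
contact_force: [-0.6, 0.2, 2.8]
gripper_width: 0.131
time: 33.5
tcp_pos: [0.4571, 0.2823, 0.1718]
ee_rot: [3.026, -0.838, -0.002]
contact_force: [0.8, 0.6, -1.4]
gripper_width: 0.128
t 33.50 tcp [0.4571 0.2823 0.1718] yaw -30.96 tilt 0.10 q7 -1.42 w 0.128 F [ 0.8  0.6 -1.4]
 shift in present axes [9.56 2.37 0.39]
 twist z (units) -3.34
 shift in final axes [6.67 7.24 0.39] level fix rotvec(units) [ 0.01  0.01 -3.34]
0.94 [336. 136.  76.  56.] tool top 0.09107164520079676 ((67.04399871826172, -54.331199645996094), (12.596160888671875, 49.623138427734375), 50.38105773925781) 0.17267798419530375
0.77 [252. 271.  31. 159.] tool top -0.03682198053314511 ((-1.157890796661377, -0.11604499816894531), (12.022470474243164, 51.4052619934082), 0.10241443663835526) 0.1728030179190041
0.77 [339. 239.  51.  77.] tool top 0.09117444589701523 ((85.15247344970703, 43.13238525390625), (49.2856559753418, 12.252132415771484), 64.44058990478516) 0.1736869727932425
```

View pics/w14.png

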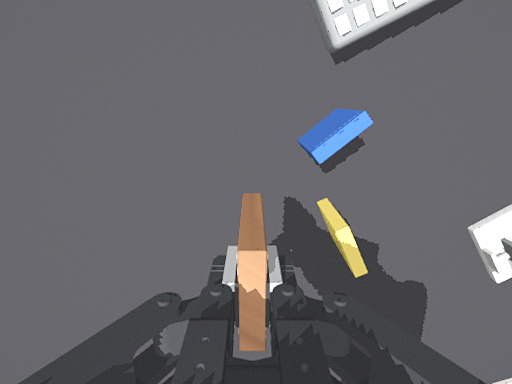

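```bash
python3 -m handwheel '{"delta_pos":[[0,0,0],[0,0,0],[0,0,0],[0,0,0],[0.8,0.8,0],[0.95,1,0],[0.95,1,0],[0.95,1,0]],"twist":[[0,0,-0.8],[0,0,-0.9],[0,0,-0.9],[0,0,-0.74],[0,0,0],[0,0,0],[0,0,0],[0,0,0]]}'
python3 -m handwheel '{"delta_pos":[[0.95,1,0],[0.9,1,0],[0.8,0.9,0],[0.4,0.5,0],[0,0,0],[0,0,0],[0,0,0],[0,0,0]],"twist":[[0,0,0],[0,0,0],[0,0,0],[0,0,0],[0,0,0],[0,0,0],[0,0,0],[0,0,0]]}'
python3 - <<'E'
from h import *
plan(.6675,.0737,.1,2.45)
o,M=state(); im,d=camera("wrist"); par=P("wrist"); cv2.imwrite("pics/w15.png",cv2.resize(im[:,:,::-1],(512,384)))
for k in("ticket_center","clip"):
  for r in regions_of("wrist",k)[:1]:
    c=cloud("wrist",r["pixels"],d,par); t=(c-o["tcp_pos"])@M
    if k=="clip":
        for h in(.012,.041):
            s=t[np.abs(c[:,2]-h)<.003]; print("clip",h,len(s),cv2.minAreaRect((s[:,:2]*1000).astype(np.float32)) if len(s)>20 else "")
    else:
        zt=np.percentile(t[:,2],7); s=t[np.abs(t[:,2]-zt)<.005]; print(k,r["score"],zt,cv2.minAreaRect((s[:,:2]*1000).astype(np.float32)))
E
```

```text
time: 34.6
tcp_pos: [0.5724, 0.1725, 0.172]
ee_rot: [3.141, 0.067, -0.002]
contact_force: [0.6, 1.4, -0.6]
gripper_width: 0.131
time: 35.6
tcp_pos: [0.6671, 0.0766, 0.1731]
ee_rot: [-3.141, -0.069, -0.0]
contact_force: [-0.5, 0.4, -0.8]
gripper_width: 0.132
t 35.60 tcp [0.6671 0.0766 0.1731] yaw 2.53 tilt 0.01 q7 -0.42 w 0.132 F [-0.5  0.4 -0.8]
 shift in present axes [0.01 0.1  2.44]
 twist z (units) 0.01
 shift in final axes [0.01 0.1  2.44] level fix rotvec(units) [-0.   -0.    0.01]
ticket_center 0.76 0.09271563728514629 ((-154.177490234375, -126.5040512084961), (14.228564262390137, 42.00653839111328), 7.120537757873535)
clip 0.012 2771 ((-0.565032958984375, 2.5809173583984375), (59.80743408203125, 79.43440246582031), 0.44069430232048035)
clip 0.041 275 ((-0.6344366073608398, 3.0800962448120117), (26.44710922241211, 30.31303596496582), 0.85111403465271)
```

View pics/w15.png

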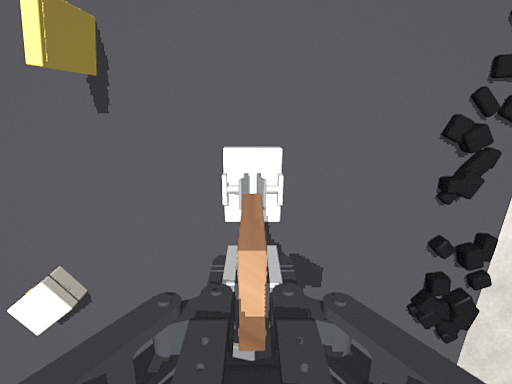

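```bash
python3 -m handwheel '{"delta_pos":[[0.02,0.09,0],[0,0,0.5],[0,0,0.7],[0,0,0.7],[0,0,0.5],[0,0,0.2],[0,0,0],[0,0,0]],"twist":[[0,0,0.05],[0,0,0],[0,0,0],[0,0,0],[0,0,0],[0,0,0],[0,0,0],[0,0,0]]}'
python3 - <<'E'
from h import *
plan(.6675,.0737,.0552,2.45)
o,M=state(); im,d=camera("wrist"); par=P("wrist"); a=cv2.resize(im[:,:,::-1],(512,384))
im,d=camera("scene"); b=cv2.resize(im[180:260,215:300,::-1],(272,256))
cv2.imwrite("pics/w16.png",np.hstack([a,np.vstack([b,np.zeros((128,272,3),np.uint8)])]))
im,d=camera("wrist")
for r in regions_of("wrist","clip")[:1]:
    c=cloud("wrist",r["pixels"],d,par); t=(c-o["tcp_pos"])@M
    for h in(.012,.041):
        s=t[np.abs(c[:,2]-h)<.003]; print("clip",h,len(s),cv2.minAreaRect((s[:,:2]*1000).astype(np.float32)) if len(s)>20 else "")
E
```

```text
time: 36.75
tcp_pos: [0.6689, 0.0731, 0.0956]
ee_rot: [-3.141, -0.053, -0.002]
contact_force: [-0.9, -0.6, 0.4]
gripper_width: 0.132
t 36.75 tcp [0.6689 0.0731 0.0956] yaw 1.94 tilt 0.08 q7 -0.46 w 0.132 F [-0.9 -0.6  0.4]
 shift in present axes [-0.05 -0.02  1.35]
 twist z (units) -0.05
 shift in final axes [-0.05 -0.02  1.35] level fix rotvec(units) [-0.   -0.01 -0.05]
clip 0.012 4219 ((-2.4987945556640625, -1.2927131652832031), (79.46311950683594, 60.00146484375), 89.63105010986328)
clip 0.041 484 ((-2.6083192825317383, -0.5554943084716797), (30.687990188598633, 26.642047882080078), 89.15007019042969)
```

View pics/w16.png

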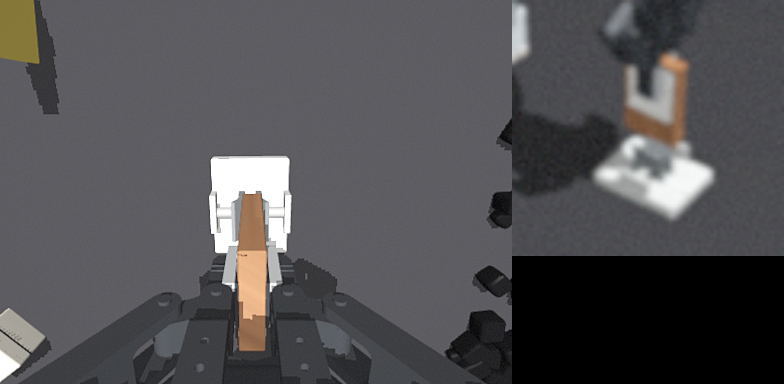

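```bash
python3 -m handwheel '{"delta_pos":[[-0.04,-0.03,0],[0,0,0],[0,0,0.15],[0,0,0.15],[0,0,0.15],[0,0,0.1],[0,0,0],[0,0,0]],"twist":[[0,0,-0.03],[0,0,0],[0,0,0],[0,0,0],[0,0,0],[0,0,0],[0,0,0],[0,0,0]]}'
python3 - <<'E'
from h import *
plan(.6675,.0737,.0552,2.45)
o,M=state(); im,d=camera("wrist"); par=P("wrist"); cv2.imwrite("pics/w17.png",cv2.resize(im[150:300,180:330,::-1],(450,450)))
for r in regions_of("wrist","clip")[:1]:
    c=cloud("wrist",r["pixels"],d,par); t=(c-o["tcp_pos"])@M
    for h in(.012,.041):
        s=t[np.abs(c[:,2]-h)<.003]; print("clip",h,len(s),cv2.minAreaRect((s[:,:2]*1000).astype(np.float32)) if len(s)>20 else "")
E
```

```text
time: 37.95
tcp_pos: [0.6672, 0.0738, 0.0784]
ee_rot: [-3.141, -0.062, -0.0]
contact_force: [0.4, 0.0, -0.7]
gripper_width: 0.136
t 37.95 tcp [0.6672 0.0738 0.0784] yaw 2.24 tilt 0.01 q7 -0.47 w 0.136 F [ 0.4  0.  -0.7]
 shift in present axes [0.01 0.01 0.77]
 twist z (units) -0.02
 shift in final axes [0.01 0.01 0.77] level fix rotvec(units) [-0.   -0.   -0.02]
clip 0.012 4318 ((-0.7525787353515625, -2.8035125732421875), (60.226863861083984, 74.7332992553711), 0.08996548503637314)
clip 0.041 476 ((-0.6202259063720703, -3.082468032836914), (24.267953872680664, 26.749422073364258), 89.56797790527344)
```

View pics/w17.png

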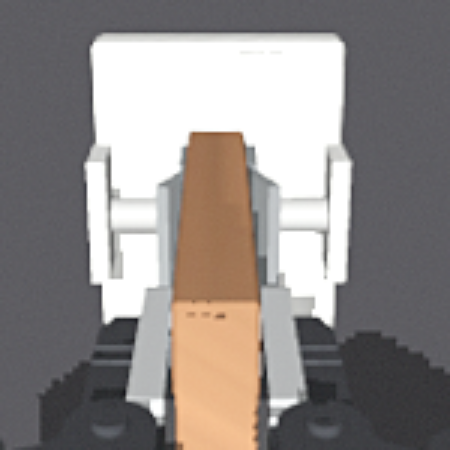

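```bash
python3 -m handwheel '{"delta_pos":[[0.01,0,0.1],[0,0,0.1],[0,0,0.1],[0,0,0.1],[0,0,0.1],[0,0,0],[0,0,0],[0,0,0]],"twist":[[0,0,0],[0,0,0],[0,0,0],[0,0,0],[0,0,0],[0,0,0],[0,0,0],[0,0,0]]}' 255 90
python3 - <<'E'
from h import *
plan(.6675,.0737,.0552,2.45)
E
```

```text
time: 39.05
tcp_pos: [0.6671, 0.0737, 0.063]
ee_rot: [3.141, 0.061, -0.001]
contact_force: [0.1, 0.7, -2.6]
gripper_width: 0.127
t 39.05 tcp [0.6671 0.0737 0.063 ] yaw 2.24 tilt 0.04 q7 -0.48 w 0.127 F [ 0.1  0.7 -2.6]
 shift in present axes [ 0.01 -0.    0.26]
 twist z (units) -0.02
 shift in final axes [0.01 0.   0.26] level fix rotvec(units) [ 0.    0.   -0.02]
```

```bash
python3 -m handwheel '{"delta_pos":[[0,0,0.08],[0,0,0.08],[0,0,0.07],[0,0,0.04],[0,0,0],[0,0,0],[0,0,0],[0,0,0]],"twist":[[0,0,0],[0,0,0],[0,0,0],[0,0,0],[0,0,0],[0,0,0],[0,0,0],[0,0,0]]}'
python3 - <<'E'
from h import *
plan(.6675,.0737,.0552,2.45)
o,M=state(); im,d=camera("wrist"); par=P("wrist"); cv2.imwrite("pics/w18.png",cv2.resize(im[150:300,180:330,::-1],(450,450)))
for r in regions_of("wrist","ticket_center")[:2]:
    c=cloud("wrist",r["pixels"],d,par); t=(c-o["tcp_pos"])@M
    zt=np.percentile(t[:,2],7); s=t[np.abs(t[:,2]-zt)<.005]; print(r["score"],zt,"world top",o["tcp_pos"][2]-zt,cv2.minAreaRect((s[:,:2]*1000).astype(np.float32)))
E
```

```text
time: 40.05
tcp_pos: [0.6676, 0.0738, 0.0559]
ee_rot: [3.141, 0.061, 0.001]
contact_force: [-1.5, -0.5, 5.8]
gripper_width: 0.126
t 40.05 tcp [0.6676 0.0738 0.0559] yaw 2.23 tilt 0.03 q7 -0.48 w 0.126 F [-1.5 -0.5  5.8]
 shift in present axes [-0.    0.    0.02]
 twist z (units) -0.02
 shift in final axes [-0.    0.    0.02] level fix rotvec(units) [ 0.   -0.   -0.02]
0.92 -0.036833422714774 world top 0.09277019860672288 ((-1.002697467803955, -0.5039863586425781), (11.930578231811523, 51.36803436279297), 0.10626573115587234)
```

View pics/w18.png

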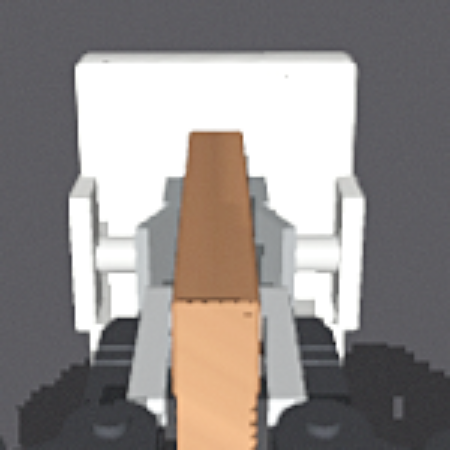

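```bash
python3 -m handwheel '{"delta_pos":[[0,0,0.03],[0,0,0.03],[0,0,0],[0,0,0],[0,0,0],[0,0,0],[0,0,0],[0,0,0]],"twist":[[0,0,0],[0,0,0],[0,0,0],[0,0,0],[0,0,0],[0,0,0],[0,0,0],[0,0,0]]}'
python3 - <<'E'
from h import *
plan(.6675,.0737,.0552,2.45)
o,M=state(); im,d=camera("wrist"); par=P("wrist")
for r in regions_of("wrist","ticket_center")[:2]:
    c=cloud("wrist",r["pixels"],d,par); t=(c-o["tcp_pos"])@M
    zt=np.percentile(t[:,2],7); print(r["score"],zt,"world top",o["tcp_pos"][2]-zt)
E
```

```text
time: 41.15
tcp_pos: [0.6677, 0.0739, 0.0559]
ee_rot: [3.14, 0.061, 0.001]
contact_force: [-5.9, -1.6, 19.1]
gripper_width: 0.127
t 41.15 tcp [0.6677 0.0739 0.0559] yaw 2.23 tilt 0.07 q7 -0.48 w 0.127 F [-5.9 -1.6 19.1]
 shift in present axes [-0.01  0.01  0.02]
 twist z (units) -0.02
 shift in final axes [-0.01  0.01  0.02] level fix rotvec(units) [ 0.   -0.   -0.02]
0.6 -0.036899383860490007 world top 0.0927917163615669
```

```bash
python3 -m handwheel '{"delta_pos":[[0,0,-0.05],[0,0,0],[0,0,0],[0,0,0],[0,0,0],[0,0,0],[0,0,0],[0,0,0]],"twist":[[0,0,0],[0,0,0],[0,0,0],[0,0,0],[0,0,0],[0,0,0],[0,0,0],[0,0,0]]}'
python3 -m handwheel '{"delta_pos":[[0,0,0],[0,0,0],[0,0,0],[0,0,-0.3],[0,0,-0.8],[0,0,-1],[0,0,-1],[0,0,-1]],"twist":[[0,0,0],[0,0,0],[0,0,0],[0,0,0],[0,0,0],[0,0,0],[0,0,0],[0,0,0]]}' 120 40
python3 - <<'E'
from h import *
plan(.46,-.12,.2,-49.2)
im,d=camera("wrist"); par=P("wrist"); o,M=state(); a=cv2.resize(im[:,:,::-1],(512,384))
for r in regions_of("wrist","ticket_center")[:2]:
    c=cloud("wrist",r["pixels"],d,par); zt=np.percentile(c[:,2],93); print(r["score"],np.round(r["bbox"]),zt,rect(c,zt))
im,d=camera("scene"); b=cv2.resize(im[180:260,215:300,::-1],(272,256))
for r in regions_of("scene","ticket_center")[:4]:
    c=cloud("scene",r["pixels"],d); zt=np.percentile(c[:,2],95); print("scene",r["score"],np.round(r["bbox"]),zt,rect(c,zt))
cv2.imwrite("pics/w19.png",np.hstack([a,np.vstack([b,np.zeros((128,272,3),np.uint8)])]))
E
```

```text
time: 42.25
tcp_pos: [0.6676, 0.0738, 0.0559]
ee_rot: [3.141, 0.061, 0.001]
contact_force: [-2.9, -1.8, 9.4]
gripper_width: 0.124
time: 43.25
tcp_pos: [0.6675, 0.0738, 0.1796]
ee_rot: [-3.141, -0.062, -0.001]
contact_force: [0.8, 0.9, 1.2]
gripper_width: 0.525
t 43.25 tcp [0.6675 0.0738 0.1796] yaw 2.24 tilt 0.04 q7 -0.41 w 0.525 F [0.8 0.9 1.2]
 shift in present axes [-7.16  6.19 -0.69]
 twist z (units) 5.14
 shift in final axes [ 0.37  9.46 -0.68] level fix rotvec(units) [-0.   -0.    5.14]
0.69 [254. 196.  17.  78.] 0.09758494168507191 (((669.1539916992188, 75.85936737060547), (12.4210844039917, 49.432464599609375), 2.7245476245880127), 890)
scene 0.67 [330. 215.  17.  33.] 0.0807518260330976 (((510.5244445800781, 200.72508239746094), (50.405208587646484, 14.027544975280762), 85.17932891845703), 77)
scene 0.63 [353. 235.  16.  35.] 0.08166356235985384 (((544.5703125, 294.929443359375), (51.80012130737305, 12.280563354492188), 9.189623832702637), 66)
scene 0.6 [199. 195.  42.  30.] 0.05060494425444095 (((630.3677978515625, -180.7843780517578), (91.24777221679688, 89.71084594726562), 81.12007141113281), 234)
scene 0.56 [259. 221.  18.  31.] 0.09277959667496852 (((668.5332641601562, 76.40086364746094), (49.572425842285156, 14.024419784545898), 88.09623718261719), 72)
```

View pics/w19.png

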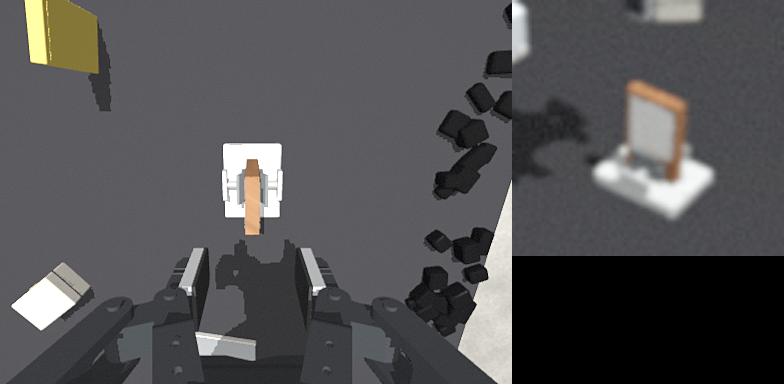

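```bash
python3 -m handwheel '{"delta_pos":[[-0.9,0.5,-0.4],[-1,0.57,0],[-1,0.57,0],[-1,0.57,0],[-1,0.57,0],[-1,0.58,0],[-1,0.58,0],[-1,0.58,0]],"twist":[[0,0,0],[0,0,0],[0,0,0],[0,0,0],[0,0,0],[0,0,0],[0,0,0],[0,0,0]]}' 0
python3 -m handwheel '{"delta_pos":[[0,0,0],[0,0,0],[0,0,0],[0,0,0],[0,0,0],[0,0,0],[0,0,0],[0,0,0]],"twist":[[0,0,0.8],[0,0,0.8],[0,0,0.8],[0,0,0.8],[0,0,0.8],[0,0,0.7],[0,0,0.44],[0,0,0]]}'
python3 - <<'E'
from h import *
plan(.4358,-.071,.008,-49.2)
im,d=camera("wrist"); par=P("wrist"); o,M=state(); cv2.imwrite("pics/w20.png",cv2.resize(im[:,:,::-1],(512,384)))
for r in regions_of("wrist","ringbox_center")[:2]:
    c=cloud("wrist",r["pixels"],d,par); zt=np.percentile(c[:,2],90); print(r["score"],np.round(r["bbox"]),zt,rect(c,zt))
im,d=camera("scene")
for k in("ticket_center","post_center"):
  for r in regions_of("scene",k)[:5]:
    c=cloud("scene",r["pixels"],d); zt=np.percentile(c[:,2],95); print("scene",k,r["score"],np.round(r["bbox"]),zt,rect(c,zt))
E
```

```text
time: 44.45
tcp_pos: [0.434, -0.0716, 0.1888]
ee_rot: [-3.141, -0.061, 0.003]
contact_force: [0.7, -0.6, 0.2]
gripper_width: 1.005
time: 45.45
tcp_pos: [0.4351, -0.071, 0.189]
ee_rot: [2.857, -1.305, -0.003]
contact_force: [0.6, 0.8, -0.4]
gripper_width: 0.999
t 45.45 tcp [ 0.4351 -0.071   0.189 ] yaw -49.12 tilt 0.11 q7 -0.94 w 0.999 F [ 0.6  0.8 -0.4]
 shift in present axes [ 0.02 -0.02  6.03]
 twist z (units) 0.01
 shift in final axes [ 0.02 -0.02  6.03] level fix rotvec(units) [0.01 0.01 0.01]
0.79 [257. 178.  41.  60.] 0.03704513796303869 (((436.5413513183594, -71.54742431640625), (59.91725540161133, 43.81990051269531), 41.082645416259766), 2438)
scene ticket_center 0.91 [260. 222.  15.  33.] 0.0926180958853897 (((668.511962890625, 77.45864868164062), (14.392197608947754, 47.96037292480469), 3.863319158554077), 78)
scene ticket_center 0.82 [331. 216.  17.  27.] 0.08067192328236943 (((509.9480285644531, 203.47889709472656), (47.873146057128906, 14.596135139465332), 81.4444580078125), 64)
scene ticket_center 0.81 [354. 235.  14.  33.] 0.08166387081535445 (((543.8660888671875, 295.0823059082031), (54.092384338378906, 11.6998872756958), 8.785846710205078), 66)
scene post_center 0.42 [197. 167.  11.  28.] 0.13746473483887095 (((632.1439208984375, -180.45513916015625), (13.695289611816406, 15.747099876403809), 86.11277770996094), 23)
```

View pics/w20.png

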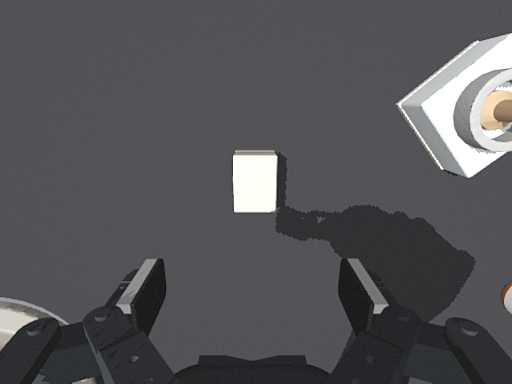

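```bash
python3 -m handwheel '{"delta_pos":[[0.07,-0.02,0.6],[0,0,0.9],[0,0,1],[0,0,1],[0,0,1],[0,0,0.8],[0,0,0.5],[0,0,0.23]],"twist":[[0,0,0],[0,0,0],[0,0,0],[0,0,0],[0,0,0],[0,0,0],[0,0,0],[0,0,0]]}'
python3 -m handwheel '{"delta_pos":[[0,0,0],[0,0,0],[0,0,0],[0,0,0],[0,0,0],[0,0,0],[0,0,0],[0,0,0]],"twist":[[0,0,0],[0,0,0],[0,0,0],[0,0,0],[0,0,0],[0,0,0],[0,0,0],[0,0,0]]}' 255 40
python3 -m handwheel '{"delta_pos":[[0,0,-0.3],[0,0,-0.7],[0,0,-1],[0,0,-1],[0,0,-0.4],[0,0,0],[0,0,0],[0,0,0]],"twist":[[0,0,0],[0,0,0],[0,0,0],[0,0,0],[0,0,0],[0,0,0],[0,0,0],[0,0,0]]}'
python3 - <<'E'
from h import *
plan(.6475,-.0547,.1,-8.4)
im,d=camera("wrist"); par=P("wrist"); o,M=state(); cv2.imwrite("pics/w21.png",cv2.resize(im[:,:,::-1],(512,384)))
for r in regions_of("wrist","ringbox_center")[:2]:
    c=cloud("wrist",r["pixels"],d,par); t=(c-o["tcp_pos"])@M; zt=np.percentile(t[:,2],10); s=t[np.abs(t[:,2]-zt)<.004]; print(r["score"],np.round(r["bbox"]),zt,cv2.minAreaRect((s[:,:2]*1000).astype(np.float32)))
E
```

```text
time: 46.7
tcp_pos: [0.4376, -0.0721, 0.0084]
ee_rot: [2.857, -1.306, -0.001]
contact_force: [0.4, 0.8, 0.4]
gripper_width: 1.001
time: 47.7
tcp_pos: [0.4384, -0.0723, 0.0098]
ee_rot: [-2.857, 1.307, -0.003]
contact_force: [-2.3, -0.2, 6.6]
gripper_width: 0.504
time: 48.7
tcp_pos: [0.437, -0.0721, 0.1101]
ee_rot: [2.857, -1.306, -0.003]
contact_force: [0.0, 0.0, -1.7]
gripper_width: 0.508
t 48.70 tcp [ 0.437  -0.0721  0.1101] yaw -49.14 tilt 0.11 q7 -1.04 w 0.508 F [ 0.   0.  -1.7]
 shift in present axes [ 4.15 -5.69  0.32]
 twist z (units) -4.07
 shift in final axes [ 6.86 -1.6   0.34] level fix rotvec(units) [ 0.    0.01 -4.07]
0.74 [250. 272.  99. 136.] -0.026877511323828523 ((-1.026723861694336, 1.1716060638427734), (61.12478256225586, 44.25554275512695), 89.82096099853516)
0.24 [475. 123.  72. 143.] 0.059875999695689124 ((161.17355346679688, -63.38618087768555), (54.80616760253906, 20.826318740844727), 74.51077270507812)
```

View pics/w21.png

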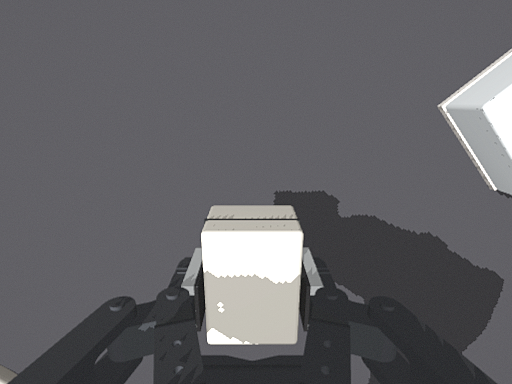

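```bash
python3 -m handwheel '{"delta_pos":[[0,0,0],[0,0,0],[0,0,0],[0,0,0],[0,0,0],[0.8,-0.2,0],[1,-0.25,0],[1,-0.25,0]],"twist":[[0,0,-0.8],[0,0,-0.9],[0,0,-0.9],[0,0,-0.9],[0,0,-0.57],[0,0,0],[0,0,0],[0,0,0]]}'
python3 -m handwheel '{"delta_pos":[[1,-0.25,0],[1,-0.25,0],[0.9,-0.24,0],[0.7,-0.15,0],[0.4,-0.05,0],[0.09,0,0],[0,0,0],[0,0,0]],"twist":[[0,0,0],[0,0,0],[0,0,0],[0,0,0],[0,0,0],[0,0,0],[0,0,0],[0,0,0]]}'
python3 - <<'E'
from h import *
plan(.6488,-.0537,.011,-8.4)
im,d=camera("wrist"); par=P("wrist"); o,M=state(); cv2.imwrite("pics/w22.png",cv2.resize(im[:,:,::-1],(512,384)))
for k in("ringbox_center","clip"):
  for r in regions_of("wrist",k)[:1]:
    c=cloud("wrist",r["pixels"],d,par); t=(c-o["tcp_pos"])@M
    if k=="clip": s=t[np.abs(c[:,2]-.012)<.003]
    else: zt=np.percentile(t[:,2],10); s=t[np.abs(t[:,2]-zt)<.004]
    if len(s)>20: print(k,r["score"],np.round(r["bbox"]),cv2.minAreaRect((s[:,:2]*1000).astype(np.float32)))
E
```

```text
time: 49.8
tcp_pos: [0.5245, -0.0638, 0.1105]
ee_rot: [3.133, -0.232, -0.001]
contact_force: [0.4, -0.1, -0.9]
gripper_width: 0.508
time: 50.8
tcp_pos: [0.6487, -0.0541, 0.111]
ee_rot: [3.133, -0.232, -0.001]
contact_force: [-0.1, 0.0, -0.2]
gripper_width: 0.51
t 50.80 tcp [ 0.6487 -0.0541  0.111 ] yaw -8.46 tilt 0.03 q7 -0.46 w 0.510 F [-0.1  0.  -0.2]
 shift in present axes [ 0.   -0.02  3.33]
 twist z (units) -0.01
 shift in final axes [ 0.   -0.01  3.33] level fix rotvec(units) [ 0.    0.   -0.01]
ringbox_center 0.65 [251. 272. 102. 134.] ((-1.1456012725830078, 0.9233055114746094), (61.55193328857422, 44.147315979003906), 89.95346069335938)
```

View pics/w22.png

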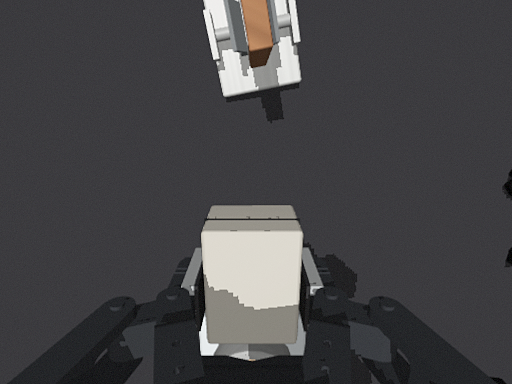

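```bash
python3 -m handwheel '{"delta_pos":[[0,-0.01,0.6],[0,0,0.9],[0,0,0.8],[0,0,0.5],[0,0,0.3],[0,0,0.17],[0,0,0.03],[0,0,0]],"twist":[[0,0,0],[0,0,0],[0,0,0],[0,0,0],[0,0,0],[0,0,0],[0,0,0],[0,0,0]]}'
python3 - <<'E'
from h import *
plan(.6488,-.0537,.0098,-8.4)
E
```

```text
time: 51.95
tcp_pos: [0.6499, -0.0536, 0.0126]
ee_rot: [-3.133, 0.232, -0.002]
contact_force: [-0.3, 0.2, -1.5]
gripper_width: 0.507
t 51.95 tcp [ 0.6499 -0.0536  0.0126] yaw -8.47 tilt 0.06 q7 -0.52 w 0.507 F [-0.3  0.2 -1.5]
 shift in present axes [-0.04  0.01  0.09]
 twist z (units) -0.01
 shift in final axes [-0.04  0.01  0.09] level fix rotvec(units) [-0.   -0.01 -0.01]
```

```bash
python3 -m handwheel '{"delta_pos":[[-0.01,0,0.04],[0,0,0.03],[0,0,0],[0,0,0],[0,0,0],[0,0,0],[0,0,0],[0,0,0]],"twist":[[0,0,0],[0,0,0],[0,0,0],[0,0,0],[0,0,0],[0,0,0],[0,0,0],[0,0,0]]}'
python3 - <<'E'
from h import *
plan(.6488,-.0537,.0098,-8.4)
E
```

```text
time: 52.95
tcp_pos: [0.6492, -0.0536, 0.01]
ee_rot: [3.133, -0.232, 0.0]
contact_force: [-0.8, -0.3, 0.1]
gripper_width: 0.505
t 52.95 tcp [ 0.6492 -0.0536  0.01  ] yaw -8.46 tilt 0.01 q7 -0.52 w 0.505 F [-0.8 -0.3  0.1]
 shift in present axes [-0.01  0.    0.01]
 twist z (units) -0.01
 shift in final axes [-0.01  0.    0.01] level fix rotvec(units) [ 0.   -0.   -0.01]
```

Down a last millimetre until contact, then release and retreat.

```bash
python3 -m handwheel '{"delta_pos":[[0,0,0.03],[0,0,0],[0,0,0],[0,0,0],[0,0,0],[0,0,0],[0,0,0],[0,0,0]],"twist":[[0,0,0],[0,0,0],[0,0,0],[0,0,0],[0,0,0],[0,0,0],[0,0,0],[0,0,0]]}'
python3 -m handwheel '{"delta_pos":[[0,0,0],[0,0,0],[0,0,0],[0,0,0],[0,0,-0.3],[0,0,-0.8],[0,0,-1],[0,0,-1]],"twist":[[0,0,0],[0,0,0],[0,0,0],[0,0,0],[0,0,0],[0,0,0],[0,0,0],[0,0,0]]}' 40 40
python3 -m handwheel '{"delta_pos":[[0,0,-1],[0,0,-1],[-0.3,0.7,-0.8],[-0.4,0.9,0],[-0.3,0.7,0],[0,0,0],[0,0,0],[0,0,0]],"twist":[[0,0,0],[0,0,0],[0,0,0],[0,0,0],[0,0,0],[0,0,0],[0,0,0],[0,0,0]]}'
python3 - <<'E'
from h import *
plan(.6486,-.0548,.2,-8.4)
im,d=camera("wrist"); par=P("wrist"); cv2.imwrite("pics/w23.png",cv2.resize(im[:,:,::-1],(640,480)))
for k,h in(("ringbox_center",.036),("clip",.012),("ticket_center",.092)):
  for r in regions_of("wrist",k)[:1]:
    c=cloud("wrist",r["pixels"],d,par); print(k,r["score"],np.round(r["bbox"]),np.percentile(c[:,2],90),rect(c,h))
im,d=camera("scene"); cv2.imwrite("pics/s2.png",cv2.resize(im[110:260,130:330,::-1],(800,600)))
E
```

```text
time: 53.95
tcp_pos: [0.6492, -0.0536, 0.0099]
ee_rot: [3.133, -0.232, 0.0]
contact_force: [-3.1, -0.5, 8.2]
gripper_width: 0.507
time: 54.95
tcp_pos: [0.6497, -0.0534, 0.1049]
ee_rot: [-3.133, 0.231, -0.003]
contact_force: [0.3, -0.2, -0.2]
gripper_width: 0.84
time: 55.95
tcp_pos: [0.6098, -0.1159, 0.186]
ee_rot: [-3.132, 0.229, -0.0]
contact_force: [-0.1, -0.1, -0.1]
gripper_width: 0.84
t 55.95 tcp [ 0.6098 -0.1159  0.186 ] yaw -8.35 tilt 0.05 q7 -0.31 w 0.840 F [-0.1 -0.1 -0.1]
 shift in present axes [ 0.98 -2.2  -0.47]
 twist z (units) 0.0
 shift in final axes [ 0.98 -2.2  -0.47] level fix rotvec(units) [-0.01 -0.    0.  ]
ringbox_center 0.79 [285. 114.  48.  64.] 0.03690380917806574 (((647.771240234375, -54.526710510253906), (59.141117095947266, 44.145751953125), 81.58446502685547), 3063)
clip 0.66 [292.  12.  65.  21.] 0.012867128310705883 (((666.970703125, 38.54901885986328), (17.553647994995117, 60.21005630493164), 84.41629791259766), 1096)
```

View pics/w23.png

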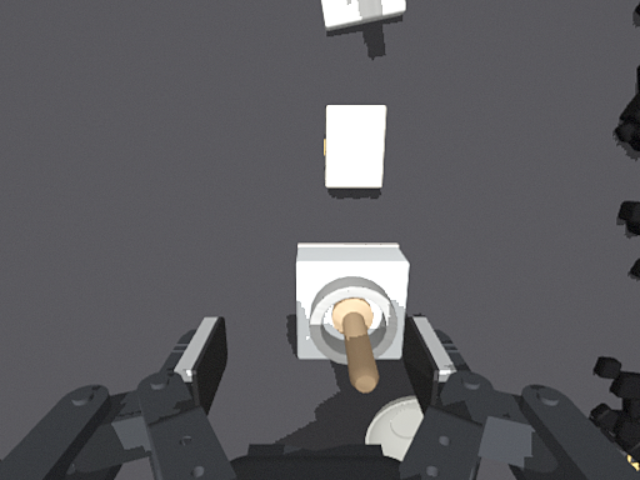

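View pics/s2.png

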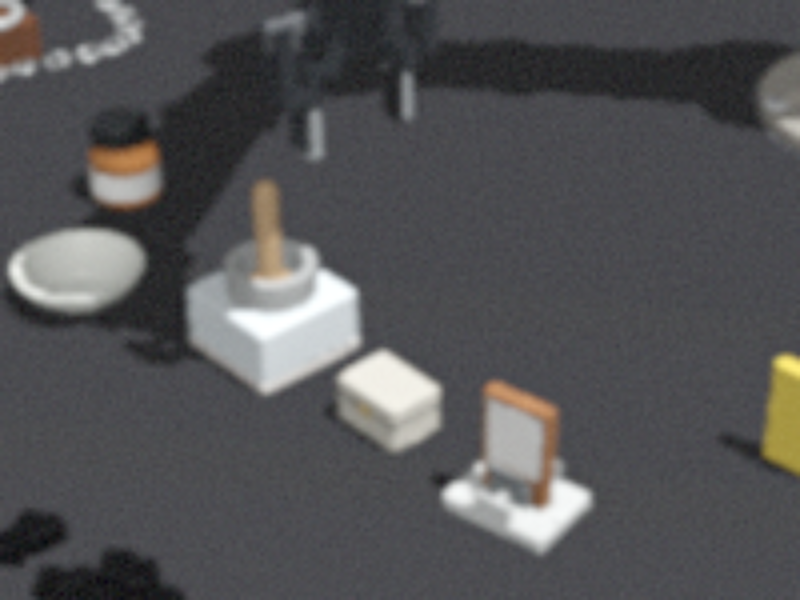

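```bash
python3 -m handwheel '{"delta_pos":[[0.1,-0.6,-0.5],[0.2,-0.9,-0.5],[0.2,-0.9,0],[0.1,-0.5,0],[0,0,0],[0,0,0],[0,0,0],[0,0,0]],"twist":[[0,0,0],[0,0,0],[0,0,0],[0,0,0],[0,0,0],[0,0,0],[0,0,0],[0,0,0]]}'
python3 - <<'E'
from h import *
plan(.6486,-.0548,.2,-8.4)
im,d=camera("wrist"); par=P("wrist"); cv2.imwrite("pics/w24.png",cv2.resize(im[:,:,::-1],(640,480)))
for k,h in(("ringbox_center",.036),("clip",.012),("ticket_center",.092)):
  for r in regions_of("wrist",k)[:2]:
    c=cloud("wrist",r["pixels"],d,par); zt=np.percentile(c[:,2],95); print(k,r["score"],np.round(r["bbox"]),"%.4f"%zt,rect(c,h),rect(c,zt))
im,d=camera("top")
for k in("reader_center","jar_center","dish_center"):
  for r in regions_of("top",k)[:1]:
    c=cloud("top",r["pixels"],d); zt=np.percentile(c[:,2],95); print(k,np.round(r["bbox"]),c[c[:,2]>zt-.006][:,:2].mean(0))
E
```

```text
time: 57.2
tcp_pos: [0.6397, -0.035, 0.2159]
ee_rot: [3.133, -0.234, -0.0]
contact_force: [-0.2, -0.0, -0.1]
gripper_width: 0.842
t 57.20 tcp [ 0.6397 -0.035   0.2159] yaw -8.54 tilt 0.02 q7 -0.43 w 0.842 F [-0.2 -0.  -0.1]
 shift in present axes [0.39 0.61 0.53]
 twist z (units) -0.01
 shift in final axes [0.39 0.61 0.53] level fix rotvec(units) [ 0.    0.   -0.01]
ringbox_center 0.96 [263. 188.  42.  57.] 0.0372 (((648.0008544921875, -53.3292236328125), (59.69889831542969, 43.7696647644043), 81.54193115234375), 2015) (((648.0008544921875, -53.3292236328125), (59.69889831542969, 43.7696647644043), 81.54193115234375), 2014)
ringbox_center 0.52 [263. 326.  25.  67.] 0.1365 (((0.0, 0.0), (0.0, 0.0), 0.0), 0) (((629.2581787109375, -176.9527130126953), (16.567686080932617, 7.352933883666992), 1.6534526348114014), 165)
clip 0.75 [261.  68.  68.  86.] 0.0409 (((666.2919311523438, 74.08418273925781), (59.8673210144043, 79.83793640136719), 2.1316840648651123), 2550) (((666.4981689453125, 74.06153869628906), (30.807727813720703, 29.976808547973633), 2.424877166748047), 380)
ticket_center 0.92 [266.  59.  26.  71.] 0.0934 (((666.2440185546875, 74.7552261352539), (12.265318870544434, 50.000919342041016), 2.359841823577881), 1024) (((666.2440185546875, 74.7552261352539), (12.265318870544434, 50.000919342041016), 2.359841823577881), 1012)
reader_center [112. 174.  31.  39.] [0.64676871 0.3764191 ]
jar_center [388. 205.  24.  17.] [ 0.54531377 -0.43062892]
dish_center [356. 160.  31.  35.] [ 0.67916196 -0.35135449]
```

View pics/w24.png

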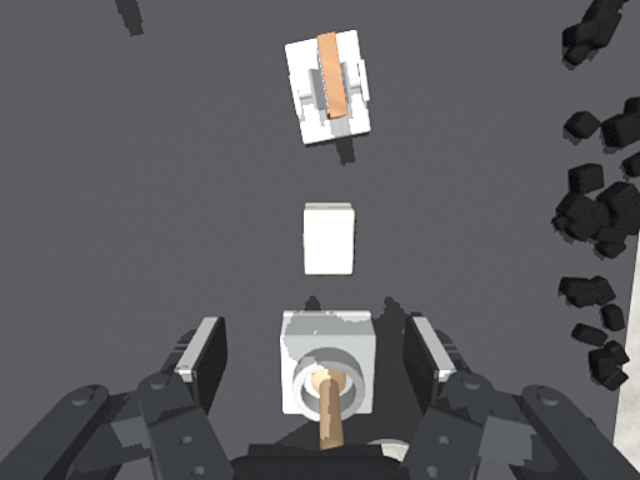

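```bash
python3 -c "
from workcell import *
print(finish_job())"
```

```text
the job is handed in; nothing more can be done
None
```

I did the whole job in the order asked and handed it in at about 57 s. The gripper was clear of everything, with the contact force near zero.

The checks below are from the wrist camera unless another is named:

- **Bangle:** it lies flat on the plinth, within about 0.3 mm of centre when I measured it before adding the post.
- **Post:** it stands upright inside the bangle, seen from the scene and wrist cameras. I did not measure its position precisely after letting go.
- **Ticket:** I used the brown wooden one and left the blue and yellow look-alikes alone. It is upright between the jaws, under 1 mm off the clip's centre and in line with it. Its top reads 93 mm against the expected 92 mm, and this camera read other heights about 1 mm high. A last push gave 19 N with no further movement, so its foot is on the base. That push was above the 5 to 15 N you suggested.
- **Ring box:** it is right way up and its long sides match the plinth–clip line to about 0.1 degree. It is 0.5 to 1.5 mm from the midpoint, because two successive measurements differed by about 1 mm.
- **Bystanders:** the jar and dish are within about 2 mm of their first top-camera positions. The reader was not found by the top camera at the start. Its two readings, from different cameras, are about 9 mm apart, so they do not settle whether it moved. The arm stayed well clear of it.

No check failed.

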